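Refit a terminal box's hinged cover with its loose hinge pin

TASK

The cover of the small sloping terminal box has been off for wiring: lay it back on the box, hinge side on hinge side, so that its two knuckles drop in between the box's three and it lies flat on the rim, and let go of it. Then slide the long hinge pin down from the high end through all five knuckles until its hex head sits against the top knuckle. Leave cover and pin in place and do not knock the other things on the bench about.

Things in the scene. Friction and masses are not known exactly. Their poses are not given: they have to be found in the camera images.
- terminal_box: grey sheet-steel terminal box screwed to the bench, open top sloping 30 degrees, rail and terminals inside. Origin: middle of its underside, z up, +x towards its high end, +y towards its hinge side. 80 (x) by 110 mm (y), walls 3 mm and upright; rim 47 mm high at x = -40, 93 mm at x = +40 mm
- hinge: the box's half of the hinge, bare steel. Origin: on the hinge axis at the upper end face of the top knuckle, where the pin enters. +x: along the axis up the slope, out of the top knuckle; +y: level, away from the box; +z: up, square to the rim. Three knuckles (20 mm outside, 11 mm bore) at x = 0 to -16, -38 to -54, -76 to -92 mm. The rim is the plane z = 0, from y = -15 to -125 mm
- cover: loose cover, 0.26 kg: grey plate 92 (x) by 118 (y -61 to +57) by 4 mm, flat on the bench, right way up. Origin: underside of the plate, 10 mm over the bench, z up. Along -y an edge 3 mm thick is turned down to z = -10 mm, to go outside the box's wall. On the box its axes are parallel to the hinge's and its origin is at (-46, -70, 0) mm in the hinge's frame, within 3 mm
- plunger_nose (a point): round nose of the small spring plunger screwed into the top of the lowest knuckle, at x = -84 mm of the hinge; it stands 3.5 mm into the bore and springs back 4 mm (4 to 10 N). The pin, let go, may slide down by itself until it meets the nose, 5 to 15 mm short of home; past it it drags with some 3 to 12 N. Axes as the hinge's
- cover_axis (a point): point on the axis of the cover's two knuckles (20 mm outside, 11 mm bore, 16 mm long, at x = 11 to 27 and -27 to -11 mm of the cover), at (46, 70, 0) mm in the cover's frame, axes as the cover's. It falls on the hinge's origin when the cover is on the box in the middle of its play (3 mm either way along x and y)
- cover_handle (a point): middle of the bar of the cover's black pull handle: the bar is 72 mm long along the cover's x, 10 mm wide (y), 8 mm high; its middle is 30 mm above the plate's underside (22 mm clear under the bar); two 10 mm posts 62 mm apart. Axes as the cover's
- hinge_pin: loose steel hinge pin, 60 g, on the bench: shank 9 mm thick, 98 mm long, the last 8 mm tapered to 4 mm; hex head 18 mm across flats, 8 mm thick, on which it leans 3 degrees. Origin: on the axis at the head's underside; +x: along the axis out through the head; the shank runs to x = -98 mm. Home, it falls on the hinge's origin with the x axes parallel
- short_bolt: a bystander: steel hex bolt 14 mm thick and 55 mm long, head 22 mm across flats, too thick for the hinge; origin at the underside of its head.
- foam_block: a bystander: yellowish foam block 55 x 85 x 38 mm near the robot.
- cutters: a bystander: black side cutters 146 x 52 x 14 mm, at the right.
- jar: a bystander: green jar with a white lid, 60 mm across, 86 mm high, left of the press
- marker: a bystander: marker pen 131 mm long, 13 mm thick, near the front edge.

How it is judged:
On the way, in this order (a step that is already met when the one before it is completed fails the run):
1. the cover lies on the box with its knuckles between the box's knuckles, let go (x of cover_axis in the frame of hinge between -0.0055 and 0.0055 m and y of cover_axis in the frame of hinge between -0.005 and 0.005 m and z of cover_axis in the frame of hinge between -0.004 and 0.004 m and angle between the x axis of cover and the x axis of hinge, either way round below 0.08 rad and angle between the z axis of cover and the z axis of hinge, either way round below 0.08 rad and angle between cover's own z axis and vertical below 1 rad and contact force between the fingers and cover below 0.2 N), for 0.2 s.
2. the pin is through all the knuckles with its head against the top one (x of hinge_pin in the frame of hinge between -0.003 and 0.003 m and y of hinge_pin in the frame of hinge between -0.003 and 0.003 m and z of hinge_pin in the frame of hinge between -0.003 and 0.003 m and angle between the x axis of hinge_pin and the x axis of hinge, either way round below 0.05 rad and y of cover_axis in the frame of hinge_pin between -0.003 and 0.003 m and z of cover_axis in the frame of hinge_pin between -0.003 and 0.003 m), for 0.2 s.
At the end, for the whole second after the job is handed in: The cover lies flat on the box's rim (knuckle axis within 5.5 mm along and 5 mm across the hinge's, axes within 0.08 rad), the pin is through the knuckles of both halves (axis within 3 mm of both) with the underside of its head within 3 mm of the top knuckle, and all is let go and at rest (all of step 2 and x of cover_axis in the frame of hinge between -0.0055 and 0.0055 m and y of cover_axis in the frame of hinge between -0.005 and 0.005 m and z of cover_axis in the frame of hinge between -0.004 and 0.004 m and angle between the x axis of cover and the x axis of hinge, either way round below 0.08 rad and angle between the z axis of cover and the z axis of hinge, either way round below 0.08 rad and angle between cover's own z axis and vertical below 1 rad and linear speed of each of cover, hinge_pin below 0.02 m/s); the robot touches nothing.
It fails at once if a bystander is knocked more than 40 mm from its place (distance of any of short_bolt, foam_block, cutters, jar, marker from where it was at the start of the episode above 0.04 m).
It also fails if it takes over 64 s, if anything falls off the work surface, if the arm or the gripper's body presses on something with over 40 N, if the wrist force passes 120 N, or if a joint passes its speed limit or range.

ROBOT

A 6-joint arm with a two-finger parallel gripper is mounted at the origin on a cart in front of the work surface, level with it; the furniture and walls round the work are solid. World frame = base frame: x ahead of the robot, y to its left, z up, the work surface at z = 0. Lengths are in m, angles in rad, forces in N, time in s.
With the tool pointing down it reaches from about 0.4 to 0.825 m from the base axis. Payload 7 kg.
Tool frame: the origin (TCP) lies midway between the tips of the shut fingers; the grasp point (between the pads) lies hold_point_z behind it (hold_point_z is the distance from the TCP to the grasp point, in m); z points along the fingers, y is the line along which they close (so a half turn about z gives the same grasp; the last joint's range is limited). The gripper opens to 88 mm and grips with 3 to 60 N. Pads are 19 mm wide; open, the fingers measure 130 mm over their backs; the gripper's body (78 mm by 193 mm) begins 47 mm behind the grasp point.
Start: joints at [1.429, 0.359, 0.012, 0, -1.224, -0.288], TCP at [0.281, 0.614, 0.227] pointing down, gripper open.
Joint ranges: [-3.07, 3.07], [-1.43, 2.12], [-1.02, 1.25], [-3.03, 1.67], [-3.05, -0], [-3.03, 3.03]. Speed limits (rad/s): [2.39, 2.39, 3.01, 3.14, 3.14, 3.14].

INTERFACE

Orientations are given as [roll, pitch, yaw] about the fixed x, y, z axes, in that order (R = Rz(yaw) Ry(pitch) Rx(roll)).
In Python, from station import * gives the robot as it stands.
- The arm moves only by the tool apply_moves, never from a script. Its argument "steps" is a list of rows, each an object with "translation": the shift along the world's x, y, z scaled (see below), a list of three; "rotation": the turn, a rotation vector about the world's x, y, z scaled (see below), a list of three. A call has exactly 10 rows; each row is the pose to reach, as a shift and turn from the pose commanded when the call began; what a row does not reach only later rows make up. The controller multiplies each number of a shift by 250 mm and each number of a turn by 30 degrees. A row lasts 1/12 s, in which the tool goes at most 41.7 mm and 7.16 degrees, less where a joint would pass 70% of its speed; a pose out of reach is approached as far as the arm can. A call with a number of a shift or a turn outside -1 to 1 is refused whole. A call with a gripper value outside its range is refused whole. "jaw" is the closure, from -1 (fully open) to 1 (shut), so that 0 is half open, set as the call begins (left out, the last holds). The fingers move at their own pace and stop on an object; "newtons" is the grip in N (left out, the last holds). Time passes only in rows, so rows that repeat a pose let the fingers close, or fill a call up. It gives the time, the measured TCP pose, the force, the opening and the grip force at its end, in the units of the state.
- get_state(): the state, without advancing time (a new reading comes with each control period).
- grab_frame(name): name is "side" or "top" or "wrist"; returns the picture (384x512x3 uint8, blue, green, red); there is no depth.
- camera_model(name): a dict with "fx", "fy", "cx", "cy" (pixels), "xyz" and "rotation" of the camera in the world. Camera axes: x right, y down, z forward; pixel columns grow to the right and rows downward; lengths in m; the calibration is good to about 2 mm. A picture is of the moment at which its call begins: read the wrist's pose just before it. camera_model takes no time and is no camera call; for the wrist camera it gives the pose at the moment of the call.
- job_done(): hands the job in; it is judged then, once.
The state is a dict: "t": time; "q": joint angles; "qd": joint speeds; "joint_efforts": joint torques, N m; "eef_pos": TCP position; "ee_rot": TCP orientation; "force": force on the tool from outside, world axes, zero at the start; "moment": the same for the moment, N m; "width": finger opening in m; "gripper_force": force on a finger pad.
Only numpy, scipy, OpenCV 4.12 (cv2) and the standard library are available. Lean on these libraries where they do the work, as an engineer would, in place of code of your own. Each camera call takes 0.05 s, during which the arm holds its last target. There are 200 camera calls.

## Working session

There is one attempt and no reset: what is moved stays moved. The work goes in short steps, Python scripts to look and compute and a tool call to move; the robot and the scene stay as the last step left them, time stands still between calls to the robot, and variables do not carry over. Pictures are saved under pics/ and viewed, at most 10 in all, crops included, and the job is handed in when it is done.

Besides the shell and the picture viewer there is one more tool, called after "Emit:" in YAML: its name, and indented under it one key for each argument. apply_moves: Moves the arm, as the interface text tells. Shifts and turns lie within -1 to 1; 1 stands for 250 mm of shift or 30 degrees of turn. Its arguments: {"type":"object","properties":{"steps":{"type":"array"},"jaw":{"type":"number"},"newtons":{"type":"number"}},"required":["steps"]}

```bash
mkdir -p pics; ls; python3 - <<'E'
from station import *
import cv2,numpy as np
s=get_state();print({k:np.round(v,4) for k,v in s.items()})
import station
print([k for k in dir(station) if not k.startswith('_')])
try: print(hold_point_z)
except Exception as e: print(e)
for n in ["side","top","wrist"]:
    c=camera_model(n);print(n,{k:np.round(v,4).tolist() for k,v in c.items()})
    cv2.imwrite(f"pics/{n}0.png",grab_frame(n))
E
```

```text
pics
{'t': np.float64(0.0), 'q': array([ 1.4291e+00,  3.5940e-01,  1.1000e-02, -3.0000e-04, -1.2241e+00,
       -2.8810e-01]), 'qd': array([-0.0012, -0.0008, -0.0006, -0.0005,  0.0008, -0.0009]), 'joint_efforts': array([ 3.00000e-03, -5.82720e+01,  2.93054e+01,  6.99720e+00,
        7.00000e-03, -1.00000e-04]), 'eef_pos': array([0.2811, 0.6131, 0.2256]), 'ee_rot': array([ 3.1399e+00, -2.0000e-04, -4.2990e-01]), 'force': array([-0.3035,  0.4011,  0.4843]), 'moment': array([-0.0164,  0.014 , -0.0148]), 'gripper_force': np.float64(0.0), 'width': np.float64(0.0876)}
['Unreachable', 'camera_model', 'get_state', 'grab_frame', 'hold_point_z', 'job_done']
0.0188
side {'fx': 357.4794, 'fy': 357.4794, 'cx': 257.8855, 'cy': 187.2965, 'xyz': [0.859, 0.1943, 0.9157], 'rotation': [-2.6762, -0.0011, 2.2367]}
top {'fx': 410.2755, 'fy': 410.2755, 'cx': 258.297, 'cy': 185.8396, 'xyz': [0.3034, -0.0634, 1.1641], 'rotation': [-2.9397, 0.0008, -1.5205]}
wrist {'fx': 280.3075, 'fy': 280.3075, 'cx': 257.683, 'cy': 191.1908, 'xyz': [0.3492, 0.5823, 0.3834], 'rotation': [2.862, -0.0023, -2.0008]}
```

View pics/top0.png

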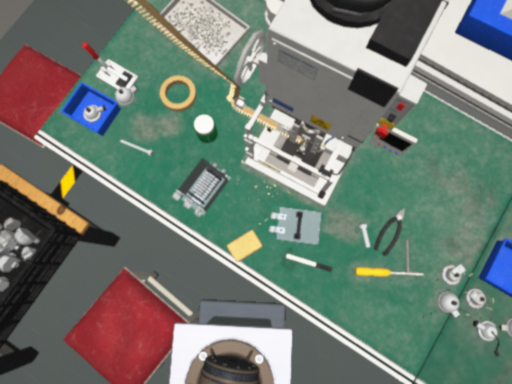

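View pics/side0.png

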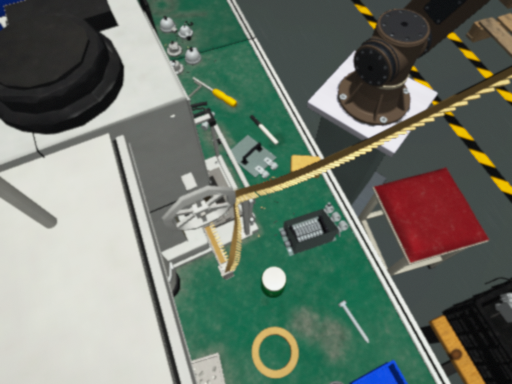

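```bash
cat > h.py <<'E'
from station import *
import cv2,numpy as np
from scipy.spatial.transform import Rotation as R
np.set_printoptions(precision=4,suppress=True)
def rot(r): return R.from_euler('xyz',r).as_matrix()
def proj(c,p):
    q=(np.atleast_2d(p)-c["xyz"])@rot(c["rotation"])
    return np.c_[c["fx"]*q[:,0]/q[:,2]+c["cx"],c["fy"]*q[:,1]/q[:,2]+c["cy"]]
def ray(c,uv):
    uv=np.atleast_2d(uv).astype(float)
    d=np.c_[(uv[:,0]-c["cx"])/c["fx"],(uv[:,1]-c["cy"])/c["fy"],np.ones(len(uv))]
    return d@rot(c["rotation"]).T
def onz(c,uv,z):
    d=ray(c,uv);o=np.array(c["xyz"]);return o+d*((z-o[2])/d[:,2])[:,None]
def tri(cs,uvs):
    A=np.zeros((3,3));b=np.zeros(3)
    for c,uv in zip(cs,uvs):
        d=ray(c,uv)[0];d/=np.linalg.norm(d);P=np.eye(3)-np.outer(d,d);A+=P;b+=P@np.array(c["xyz"])
    return np.linalg.solve(A,b)
E
python3 - <<'E'
from h import *
t=camera_model("top");s=camera_model("side")
print(proj(t,[[0,0,0],[.281,.614,.227]]),proj(s,[[0,0,0],[.281,.614,.227]]))
for n,uv,z in [("box",(203,187),.07),("cover",(297,225),.01),("foam",(243,245),.02),("shortbolt?",(365,235),.0),("pin?",(135,147),0),("cutters",(390,230),0),("jar",(204,120),.08),("marker",(308,262),0)]: 
    p=onz(t,uv,z);print(n,p[0],proj(s,p)[0])
for n in ["top","side"]:
    im=cv2.imread(f"pics/{n}0.png")
    a=im[140:280,160:340] if n=="top" else im[120:270,220:370]
    cv2.imwrite(f"pics/{n}c.png",cv2.resize(a,None,fx=4,fy=4,interpolation=cv2.INTER_CUBIC))
E
```

```text
[[228.8067 386.066 ]
 [-43.2869 264.5285]] [[372.4563  96.1236]
 [606.4884 255.8093]]
box [0.5163 0.0988 0.07  ] [311.5614 221.3329]
cover [ 0.4324 -0.1651  0.01  ] [251.0922 156.3083]
foam [ 0.3684 -0.0169  0.02  ] [304.9699 166.7402]
shortbolt? [ 0.4149 -0.3588  0.    ] [206.6718 121.81  ]
pin? [0.6401 0.3192 0.    ] [354.3362 322.66  ]
cutters [ 0.4325 -0.4296  0.    ] [186.4256 114.2241]
jar [0.7046 0.1093 0.08  ] [269.8165 282.4547]
marker [ 0.3317 -0.1999  0.    ] [262.6012 130.3937]
```

View pics/wrist0.png

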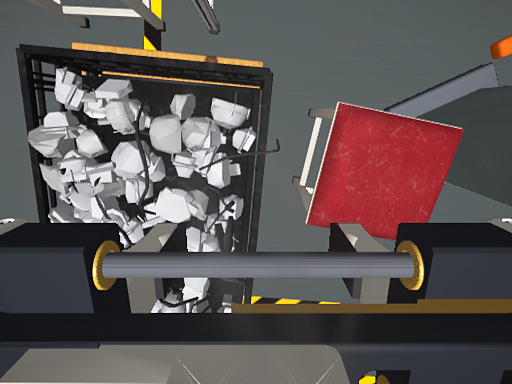

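```bash
python3 - <<'E'
from h import *
a=cv2.imread("pics/top0.png");b=cv2.imread("pics/side0.png")
f=lambda x,w,h:cv2.resize(x,(w,h),interpolation=cv2.INTER_CUBIC)
# 400x300 tiles at 5x = 80x60
def tile(im,u,v):return f(im[v:v+60,u:u+80],400,300)
T=np.vstack([np.hstack([tile(a,163,154),tile(a,258,198)]),np.hstack([tile(b,275,198),tile(b,222,128)])])
cv2.imwrite("pics/t1.png",T)
E
```

```text
(no output)
```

View pics/t1.png

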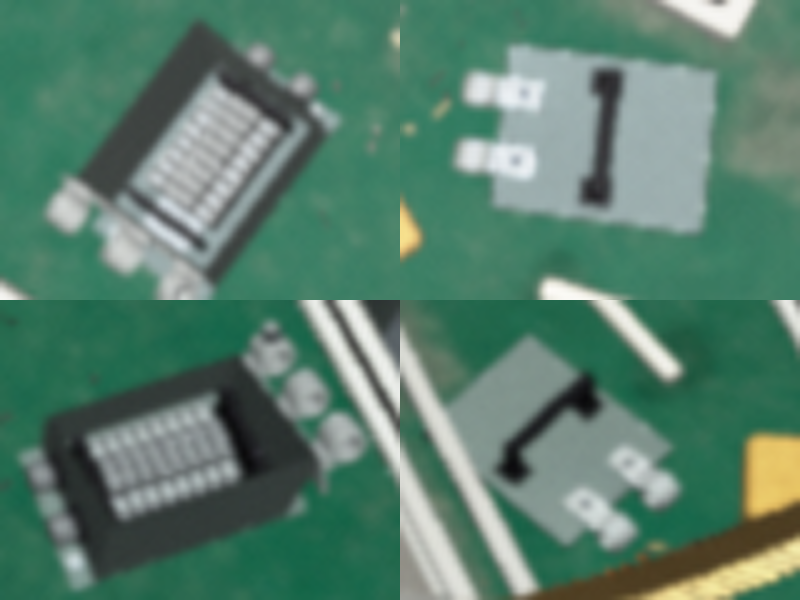

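```bash
python3 - <<'E'
from h import *
s=get_state();c=camera_model("wrist");T=rot(s["ee_rot"])
print("cam in tool",T.T@(np.array(c["xyz"])-s["eef_pos"]), "\n",T.T@rot(c["rotation"]))
t=camera_model("top");sd=camera_model("side")
tl=lambda u,v,ou,ov:np.array([ou+u/5-.4,ov+v/5-.4])
# hinge knuckles low->high  (top: tile 163,154 ; side: 275,198 row offset 300)
for a,b in [((187,285),(270,350)),((125,250),(305,395)),((67,208),(342,435))]:
    print("kn",tri([t,sd],[tl(*a,163,154),tl(b[0],b[1]-300,275,198)]))
A=onz(t,[tl(482,89,258,198),tl(472,157,258,198)],.01);print("coverkn",A)
A=onz(t,[tl(607,75-0,258,198)-[80,0],tl(597,190,258,198)-[80,0]],.036);print("handle",A)
A[:]=onz(t,[tl(482,89,258,198)-[80,0],tl(472,157,258,198)-[80,0]],.01);print("coverkn",A)
# pin
for n in ["top","side"]:
    im=cv2.imread(f"pics/{n}0.png").astype(int)
    x0,y0,x1,y1=(112,132,160,160) if n=="top" else (335,295,375,348)
    g=im[y0:y1,x0:x1];m=(g.min(2)>120).astype(np.uint8)
    ys,xs=np.nonzero(m);P=np.c_[xs+x0,ys+y0]
    mu=P.mean(0);u,S,v=np.linalg.svd(P-mu,full_matrices=False);k=(P-mu)@v[0]
    e=[mu+v[0]*k.min(),mu+v[0]*k.max()];print(n,len(P),mu,e,onz(t if n=="top" else sd,e,.007))
    w=[np.ptp(((P-mu)@v[1])[(k<k.min()+5)]),np.ptp(((P-mu)@v[1])[(k>k.max()-5)])];print("end widths",w)
E
```

```text
cam in tool [ 0.0748 -0.     -0.1577] 
 [[-0.0002 -0.9611 -0.2761]
 [ 1.     -0.0004  0.0008]
 [-0.0009 -0.2761  0.9611]]
kn [0.4522 0.1074 0.0548]
kn [0.4682 0.1383 0.0694]
kn [0.4857 0.166  0.0935]
coverkn [[ 0.4677 -0.3253  0.01  ]
 [ 0.4289 -0.3198  0.01  ]]
handle [[ 0.4641 -0.1673  0.036 ]
 [ 0.4004 -0.1637  0.036 ]]
coverkn [[ 0.4563 -0.0993  0.01  ]
 [ 0.4176 -0.0953  0.01  ]]
top 168 [138.4226 144.0595] [array([152.3454, 145.0264]), array([119.8079, 142.7668])] [[0.6466 0.2666 0.007 ]
 [0.6487 0.363  0.007 ]]
end widths [np.float64(23.083297453271765), np.float64(3.99038859843627)]
side 179 [354.0838 320.9218] [array([341.3401, 301.7737]), array([367.7707, 341.4871])] [[0.62   0.268  0.007 ]
 [0.658  0.3646 0.007 ]]
end widths [np.float64(5.824567904843371), np.float64(3.605550165386549)]
```

```bash
cat >> h.py <<'E'
def wristang(Rt,q1,phi):
    s=[1.4291,.3594,.011,0,-1.2241,-.2881];R0=rot([3.14,0,-.43])
    e=lambda a,x:R.from_euler(a,x).as_matrix()
    C=(e('z',s[0])@e('y',s[1]-s[2])@e('y',-s[4])@e('x',-s[5])).T@R0
    M=(e('z',q1)@e('y',phi)).T@Rt@C.T     # = X(a)Y(b)X(c)
    abc=R.from_matrix(M).as_euler('XYX'); a,b,c=abc
    return [(-a,-b,-c),(-(a+np.pi),b,-(c+np.pi))]
E
python3 - <<'E'
from h import *
ps=np.deg2rad(60)
hx=np.array([np.cos(ps)*.866,np.sin(ps)*.866,.5]);hy=np.array([-np.sin(ps),np.cos(ps),0]);hz=np.cross(hx,hy)
for nm,sg in [("N",1),("F",-1)]:
    Rt=np.c_[sg*hx,-sg*hy,-hz]
    for q1 in (.1,.35):
        for phi in (.1,.5):
            print(nm,q1,phi,[np.round((np.array(w)+np.pi)%(2*np.pi)-np.pi,2) for w in wristang(Rt,q1,phi)])
Rt=rot([np.pi,0,-.1]);print([np.round(w,2) for w in wristang(Rt,-.37,.3)])
E
```

```text
N 0.1 0.1 [array([-0.45, -1.18,  2.63]), array([ 2.69,  1.18, -0.51])]
N 0.1 0.5 [array([-0.58, -0.83,  2.86]), array([ 2.56,  0.83, -0.28])]
N 0.35 0.1 [array([-0.37, -1.08,  2.38]), array([ 2.77,  1.08, -0.76])]
N 0.35 0.5 [array([-0.51, -0.72,  2.6 ]), array([ 2.63,  0.72, -0.55])]
F 0.1 0.1 [array([-0.45, -1.18, -0.51]), array([2.69, 1.18, 2.63])]
F 0.1 0.5 [array([-0.58, -0.83, -0.28]), array([2.56, 0.83, 2.86])]
F 0.35 0.1 [array([-0.37, -1.08, -0.76]), array([2.77, 1.08, 2.38])]
F 0.35 0.5 [array([-0.51, -0.72, -0.55]), array([2.63, 0.72, 2.59])]
[array([-0.  , -1.27,  1.84]), array([-3.14,  1.27, -1.3 ])]
```

```bash
python3 - <<'E'
from h import *
t=camera_model("top");s=camera_model("side")
print(tri([t,s],[(235,90),(237,197)]))
# plane from side line (240,193)-(510,72) chain centre
n=np.cross(*ray(s,[(300,177),(505,76)]));o=np.array(s["xyz"])
for uv in [(235,95),(220,75),(190,48),(160,22),(135,3)]:
    d=ray(t,uv)[0];c=np.array(t["xyz"]);k=(o-c)@n/(d@n);print(uv,c+k*d)
E
```

```text
[0.6737 0.0045 0.3541]
(235, 95) [0.6772 0.0074 0.3199]
(220, 75) [0.6876 0.0346 0.3911]
(190, 48) [0.6874 0.0794 0.4914]
(160, 22) [0.686  0.1148 0.5697]
(135, 3) [0.6821 0.1395 0.6214]
```

Emit:
apply_moves:
  steps:
    - {"translation": [1, -1, 0.1], "rotation": [0, 0, -1]}
    - {"translation": [1, -1, 0.1], "rotation": [0, 0, -1]}
    - {"translation": [1, -1, 0.1], "rotation": [0, 0, -1]}
    - {"translation": [1, -1, 0.1], "rotation": [0, 0, -1]}
    - {"translation": [1, -1, 0.1], "rotation": [0, 0, -1]}
    - {"translation": [1, -1, 0.1], "rotation": [0, 0, -1]}
    - {"translation": [1, -1, 0.1], "rotation": [0, 0, -1]}
    - {"translation": [1, -1, 0.1], "rotation": [0, 0, -1]}
    - {"translation": [1, -1, 0.1], "rotation": [0, 0, -1]}
    - {"translation": [1, -1, 0.1], "rotation": [0, 0, -1]}
  jaw: -1

```text
t: 0.98
eef_pos: [0.534, 0.3601, 0.2516]
ee_rot: [3.141, -0.001, -0.958]
force: [-0.3, 0.4, 0.6]
width: 0.0875
gripper_force: 0.0
```

```bash
python3 - <<'E'
from h import *
s=get_state();print(s["t"],s["eef_pos"],s["ee_rot"],s["q"])
c=camera_model("wrist");im=grab_frame("wrist")
print(proj(c,[[.64,.316,.007],[.62,.268,.007],[.658,.365,.007],[.485,.166,.09],[.515,.1,.07]]))
cv2.imwrite("pics/w1.png",im)
import json;json.dump({k:np.array(v).tolist() for k,v in c.items()},open("w1.json","w"))
E
```

```text
0.9833 [0.534  0.3601 0.2516] [ 3.1413 -0.0007 -0.9576] [ 0.8961  0.2944 -0.0237  0.0006 -1.2531 -0.283 ]
[[212.4159  93.7953]
 [244.5474  71.7509]
 [182.4125 116.4486]
 [403.4545  55.0763]
 [416.5413 -16.2778]]
```

View pics/w1.png

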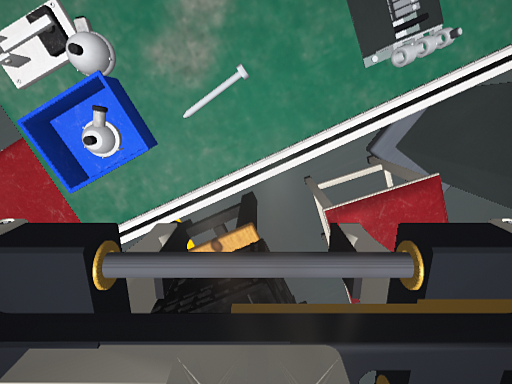

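Emit:
apply_moves:
  steps:
    - {"translation": [-0.28, -0.84, -0.04], "rotation": [0, 0, -1]}
    - {"translation": [-0.28, -0.84, -0.04], "rotation": [0, 0, -1]}
    - {"translation": [-0.28, -0.84, -0.04], "rotation": [0, 0, -1]}
    - {"translation": [-0.28, -0.84, -0.04], "rotation": [0, 0, -1]}
    - {"translation": [-0.28, -0.84, -0.04], "rotation": [0, 0, -1]}
    - {"translation": [-0.28, -0.84, -0.04], "rotation": [0, 0, -1]}
    - {"translation": [-0.28, -0.84, -0.04], "rotation": [0, 0, -1]}
    - {"translation": [-0.28, -0.84, -0.04], "rotation": [0, 0, -1]}
    - {"translation": [-0.28, -0.84, -0.04], "rotation": [0, 0, -1]}
    - {"translation": [-0.28, -0.84, -0.04], "rotation": [0, 0, -1]}

```text
t: 1.87
eef_pos: [0.4615, 0.1547, 0.2414]
ee_rot: [3.141, -0.0, -1.476]
force: [0.6, 0.5, -0.4]
width: 0.0875
gripper_force: 0.0
```

```bash
cat >> h.py <<'E'
import json
def snap(n,name):
    s=get_state();c=camera_model(name);im=grab_frame(name);cv2.imwrite(f"pics/{n}.png",im)
    json.dump({k:np.array(v).tolist() for k,v in c.items()},open(n+".json","w"));print(n,round(float(s["t"]),2),s["eef_pos"],s["ee_rot"],s["q"])
def load(n): return json.load(open(n+".json")),cv2.imread(f"pics/{n}.png")
E
python3 - <<'E'
from h import *
snap("w2","wrist")
c,im=load("w2");print(proj(c,[[.4857,.166,.0935],[.4522,.1074,.055]]))
cv2.imwrite("pics/w2b.png",cv2.resize(im[0:230,100:400],None,fx=2.6,fy=2.6,interpolation=cv2.INTER_CUBIC))
E
```

```text
w2 1.87 [0.4615 0.1547 0.2414] [ 3.1415 -0.0001 -1.4758] [ 0.7284  0.0341 -0.3661 -0.     -1.1708 -0.6334]
[[235.6064 187.7844]
 [269.2216 135.3196]]
```

View pics/w2b.png

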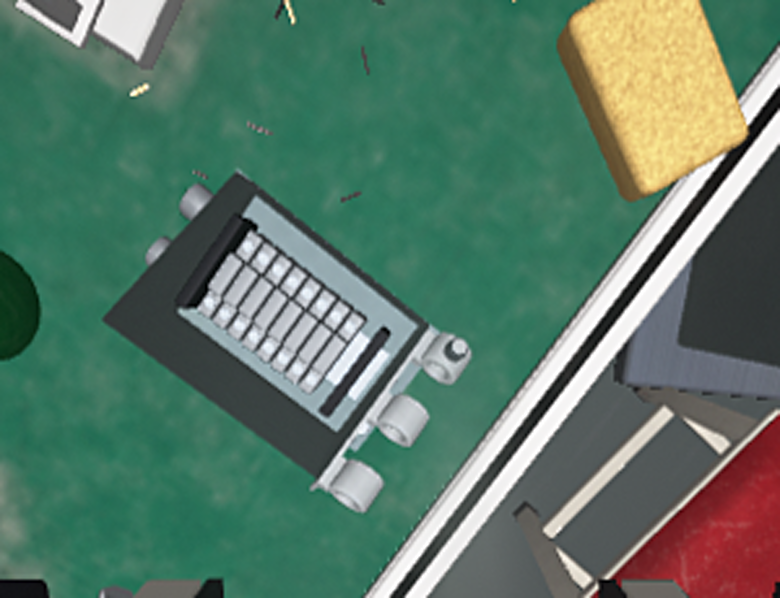

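```bash
cat > box.py <<'E'
from h import *
c,im=load("w2")
hsv=cv2.cvtColor(im,cv2.COLOR_BGR2HSV)
big=cv2.resize(im,None,fx=4,fy=4,interpolation=cv2.INTER_CUBIC)
h=cv2.cvtColor(big,cv2.COLOR_BGR2HSV)
green=((h[...,0]>60)&(h[...,0]<95)&(h[...,1]>90)).astype(np.uint8)
non=cv2.morphologyEx(1-green,cv2.MORPH_OPEN,np.ones((7,7)))
cnts,_=cv2.findContours(non,cv2.RETR_EXTERNAL,cv2.CHAIN_APPROX_NONE)
toI=lambda p:(np.array(p)/2.6+[100,0])
def near(cn):
    q=(cn[:,0]+.5)/4-.5;return q
pts=np.vstack([near(k) for k in cnts if len(k)>200])
def line(p,q,tol=2.5,f=.08):
    p,q=toI(p),toI(q)
    for it in range(3):
        d=(q-p)/np.linalg.norm(q-p);n=np.array([-d[1],d[0]]);L=np.linalg.norm(q-p)
        a=(pts-p)@d;b=(pts-p)@n;s=pts[(a>f*L)&(a<(1-f)*L)&(abs(b)<tol)]
        vx,vy,x,y=cv2.fitLine(s.astype(np.float32),cv2.DIST_HUBER,0,.01,.01).ravel()
        m=np.array([x,y]);v=np.array([vx,vy]);p,q=m+v*((p-m)@v),m+v*((q-m)@v);tol=max(.8,tol/2)
    return m,v,len(s)
def isect(l,k):
    t=np.linalg.solve(np.c_[l[1],-k[1]],k[0]-l[0]);return l[0]+l[1]*t[0]
A=line((105,320),(320,480));B=line((105,320),(240,172));C=line((240,172),(425,328))
print(A,B,C)
a=isect(A,B);b=isect(B,C)
P1=onz(c,a,.093)[0];P2=onz(c,b,.047)[0]
print(a,P1,b,P2,"len",np.linalg.norm((P1-P2)[:2]))
# edge directions
A3=onz(c,[A[0]-A[1]*20,A[0]+A[1]*20],.093);C3=onz(c,[C[0]-C[1]*20,C[0]+C[1]*20],.047)
for e in (A3,C3): d=e[1]-e[0];print("y dir yaw-90:",(np.degrees(np.arctan2(d[1],d[0]))-90)%180)
d=P1-P2;print("x dir",np.degrees(np.arctan2(d[1],d[0])))
# light-grey knuckles
lt=((h[...,1]<60)&(h[...,2]>125)).astype(np.uint8)
n,lab,st,ce=cv2.connectedComponentsWithStats(lt)
for i in range(1,n):
    if st[i,4]>400 and 130<ce[i,1]/4<200 and 220<ce[i,0]/4<290: print(st[i],(ce[i]+.5)/4-.5)
E
python3 box.py
```

```text
(array([181.625 , 154.0856], dtype=float32), array([0.8051, 0.5932], dtype=float32), 279) (array([166.35 ,  92.125], dtype=float32), array([ 0.6737, -0.739 ], dtype=float32), 129) (array([228.5654,  95.2285], dtype=float32), array([0.7779, 0.6284], dtype=float32), 256)
[138.6993 122.4584] [0.5933 0.1042 0.093 ] [191.1066  64.9665] [0.5503 0.0369 0.047 ] len 0.07986551435319389
y dir yaw-90: 57.42166798332212
y dir yaw-90: 57.39514526522268
x dir 57.37981542930046
[  877   500   249   289 18611] [250.7021 160.6472]
```

Emit:
apply_moves:
  steps:
    - {"translation": [-0.06, -0.64, 0], "rotation": [0, 0, 1]}
    - {"translation": [-0.06, -0.64, 0], "rotation": [0, 0, 1]}
    - {"translation": [-0.06, -0.64, 0], "rotation": [0, 0, 1]}
    - {"translation": [-0.06, -0.64, 0], "rotation": [0, 0, 1]}
    - {"translation": [-0.06, -0.64, 0], "rotation": [0, 0, 1]}
    - {"translation": [-0.06, -0.64, 0], "rotation": [0, 0, 1]}
    - {"translation": [-0.06, -0.64, 0], "rotation": [0, 0, 1]}
    - {"translation": [-0.06, -0.64, 0], "rotation": [0, 0, 1]}
    - {"translation": [-0.06, -0.64, 0], "rotation": [0, 0, 1]}
    - {"translation": [-0.06, -0.64, 0], "rotation": [0, 0, 1]}

```text
t: 2.75
eef_pos: [0.4465, -0.0055, 0.2414]
ee_rot: [3.141, 0.0, -0.953]
force: [-0.0, 0.5, 0.5]
width: 0.0877
gripper_force: 0.0
```

Emit:
apply_moves:
  steps:
    - {"translation": [-0.06, -0.64, -0.1], "rotation": [0, 0, 1]}
    - {"translation": [-0.06, -0.64, -0.1], "rotation": [0, 0, 1]}
    - {"translation": [-0.06, -0.64, -0.1], "rotation": [0, 0, 1]}
    - {"translation": [-0.06, -0.64, -0.1], "rotation": [0, 0, 1]}
    - {"translation": [-0.06, -0.64, -0.1], "rotation": [0, 0, 1]}
    - {"translation": [-0.06, -0.64, -0.1], "rotation": [0, 0, 1]}
    - {"translation": [-0.06, -0.64, -0.1], "rotation": [0, 0, 1]}
    - {"translation": [-0.06, -0.64, -0.1], "rotation": [0, 0, 1]}
    - {"translation": [-0.06, -0.64, -0.1], "rotation": [0, 0, 1]}
    - {"translation": [-0.06, -0.64, -0.1], "rotation": [0, 0, 1]}

```text
t: 3.58
eef_pos: [0.4317, -0.1655, 0.2168]
ee_rot: [-3.141, -0.0, -0.429]
force: [-0.6, 0.3, -0.1]
width: 0.0875
gripper_force: 0.0
```

Emit:
apply_moves:
  steps:
    - {"translation": [0, 0, 0], "rotation": [0, 0, 0.7]}
    - {"translation": [0, 0, 0], "rotation": [0, 0, 0.7]}
    - {"translation": [0, 0, 0], "rotation": [0, 0, 0.7]}
    - {"translation": [0, 0, 0], "rotation": [0, 0, 0.7]}
    - {"translation": [0, 0, 0], "rotation": [0, 0, 0.7]}
    - {"translation": [0, 0, 0], "rotation": [0, 0, 0.7]}
    - {"translation": [0, 0, 0], "rotation": [0, 0, 0.7]}
    - {"translation": [0, 0, 0], "rotation": [0, 0, 0.7]}
    - {"translation": [0, 0, 0], "rotation": [0, 0, 0.7]}
    - {"translation": [0, 0, 0], "rotation": [0, 0, 0.7]}

```text
t: 4.42
eef_pos: [0.4313, -0.1664, 0.2166]
ee_rot: [3.142, -0.0, -0.064]
force: [0.0, 0.4, -1.3]
width: 0.0878
gripper_force: 0.0
```

```bash
python3 - <<'E'
from h import *
snap("w3","wrist")
c,im=load("w3");print(proj(c,[[.432,-.165,.04],[.4563,-.0993,.02],[.4176,-.0953,.02]]))
cv2.imwrite("pics/w3b.png",cv2.resize(im[0:230,100:400],None,fx=2.6,fy=2.6,interpolation=cv2.INTER_CUBIC))
E
```

```text
w3 4.42 [ 0.4313 -0.1664  0.2166] [ 3.1416 -0.     -0.0641] [ 0.0595  0.0086 -0.4513  0.     -1.1109  1.4472]
[[256.2205 173.8932]
 [203.3088 155.0191]
 [203.7498 184.6918]]
```

View pics/w3b.png

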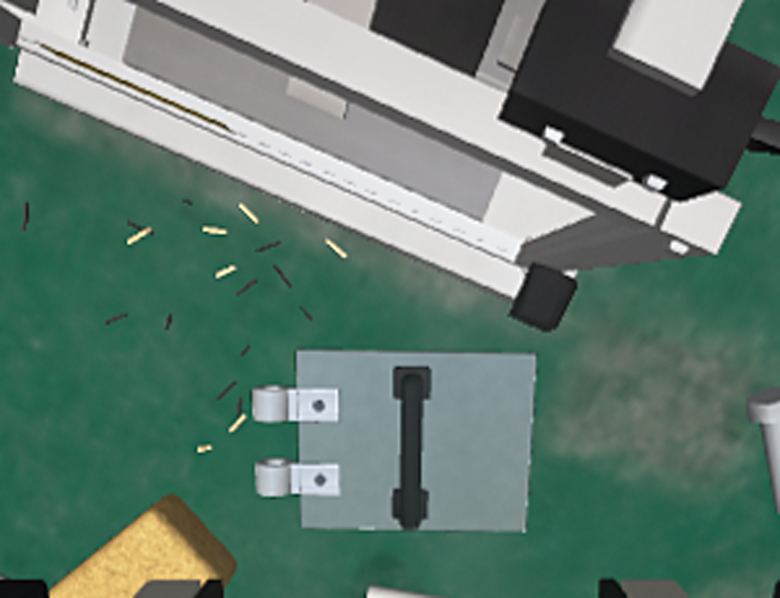

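```bash
sed -i 's/^c,im=load("w2")/import sys\nc,im=load(sys.argv[1] if len(sys.argv)>1 else "w2")/; /^A=line/i if __name__!="__main__": raise SystemExit' box.py
python3 - <<'E'
src=open('box.py').read().split('if __name__')[0]
import sys;sys.argv=['x','w3']
exec(src)
E1=line((297,350),(536,353));E2=line((300,527),(525,531));E3=line((536,353),(525,531));E4=line((297,350),(300,527))
print([e[2] for e in (E1,E2,E3,E4)])
K=[isect(E4,E1),isect(E1,E3),isect(E3,E2),isect(E2,E4)]
W=onz(c,K,.014);print(np.array(K),W[:,:2])
for i in range(4):
    d=W[(i+1)%4]-W[i];print(np.linalg.norm(d),np.degrees(np.arctan2(d[1],d[0])))
# bar
blk=((h[...,2]<60)).astype(np.uint8);x0,y0,x1,y1=[int(v*4) for v in (*toI((390,362)),*toI((432,530)))]
ys,xs=np.nonzero(blk[y0:y1,x0:x1]);P=np.c_[xs+x0,ys+y0]
(cx,cy),wh,an=cv2.minAreaRect(P.astype(np.float32));uv=(np.array([cx,cy])+.5)/4-.5
print("bar",uv,np.array(wh)/4,an,onz(c,uv,.040))
mid=P[(P[:,1]>y0+.3*(y1-y0))&(P[:,1]<y0+.7*(y1-y0))]
vx,vy,x,y=cv2.fitLine(mid.astype(np.float32),cv2.DIST_HUBER,0,.01,.01).ravel()
q=(np.array([[x-vx*80,y-vy*80],[x+vx*80,y+vy*80]])+.5)/4-.5;Q=onz(c,q,.043);d=Q[1]-Q[0];print(Q,np.degrees(np.arctan2(d[1],d[0])))
# knuckles light
lt=((h[...,1]<50)&(h[...,2]>165)).astype(np.uint8);n,lab,st,ce=cv2.connectedComponentsWithStats(lt)
for i in range(1,n):
    if st[i,4]>400 and 190<ce[i,0]/4<235 and 145<ce[i,1]/4<200: print(st[i]/4,(ce[i]+.5)/4-.5)
E
```

```text
[309, 291, 230, 135]
[[213.3438 133.7185]
 [306.3619 135.1059]
 [301.9824 204.2657]
 [215.2202 202.8857]] [[ 0.4815 -0.1139]
 [ 0.4722 -0.2311]
 [ 0.3803 -0.2237]
 [ 0.3898 -0.1065]]
0.11754563036622609 -94.52359323092719
0.09224732360443574 175.38275379292656
0.11752156333149863 85.3442703924835
0.09197625749921917 -4.602335169990616
bar [257.6967 171.8553] [13.2544 62.0835] 0.58463054895401 [[ 0.4344 -0.167   0.04  ]]
[[ 0.4111 -0.1654  0.043 ]
 [ 0.4601 -0.1685  0.043 ]] -3.695030176451103
[197.25 148.75  12.    13.5  528.75] [202.7745 155.2186]
[210.25 149.    20.25  13.5  939.25] [220.1362 155.0648]
[211.25 178.    20.    13.   865.75] [220.9619 183.9202]
[198.5  179.25  11.5   11.5  449.  ] [203.8442 184.4175]
```

```bash
python3 - <<'E'
from h import *
t=camera_model("top");c,_=load("w3")
f=lambda u,v:(u/2.6+100,v/2.6)
print(tri([t,c],[(324,204),f(525,300)]))
for uv in [(390,140),(375,128),(265,80),(324,204),(350,150)]: print(uv,[onz(t,uv,z)[0] for z in (.1,.3,.5)])
for uv in [(680,195),(500,120),(740,205)]: print(uv,[onz(c,f(*uv),z)[0] for z in (.0,.1,.2,.3)])
s=get_state();Rt=rot([np.pi,0,-.0803]);print(wristang(Rt,.06,.5))
E
```

```text
[ 0.4964 -0.2337  0.0069]
(390, 140) [array([ 0.6654, -0.4015,  0.1   ]), array([ 0.5974, -0.338 ,  0.3   ]), array([ 0.5293, -0.2744,  0.5   ])]
(375, 128) [array([ 0.6976, -0.3612,  0.1   ]), array([ 0.6235, -0.3052,  0.3   ]), array([ 0.5494, -0.2493,  0.5   ])]
(265, 80) [array([ 0.8234, -0.0551,  0.1   ]), array([ 0.7257, -0.0567,  0.3   ]), array([ 0.628 , -0.0583,  0.5   ])]
(324, 204) [array([ 0.481 , -0.2262,  0.1   ]), array([ 0.4476, -0.1956,  0.3   ]), array([ 0.4143, -0.165 ,  0.5   ])]
(350, 150) [array([ 0.6318, -0.2935,  0.1   ]), array([ 0.5701, -0.2502,  0.3   ]), array([ 0.5084, -0.207 ,  0.5   ])]
(680, 195) [array([ 0.54 , -0.303,  0.   ]), array([ 0.5309, -0.2678,  0.1   ]), array([ 0.5218, -0.2326,  0.2   ]), array([ 0.5127, -0.1974,  0.3   ])]
(500, 120) [array([ 0.5779, -0.2182,  0.    ]), array([ 0.5587, -0.2056,  0.1   ]), array([ 0.5394, -0.1931,  0.2   ]), array([ 0.5202, -0.1806,  0.3   ])]
(740, 205) [array([ 0.5337, -0.3318,  0.    ]), array([ 0.5263, -0.2889,  0.1   ]), array([ 0.5188, -0.246 ,  0.2   ]), array([ 0.5114, -0.2031,  0.3   ])]
[(np.float64(0.00012314676406532943), np.float64(-1.0703223829229032), np.float64(1.4306405489464185)), (np.float64(-3.141469506825728), np.float64(1.0703223829229032), np.float64(-1.7109521046433747))]
```

Emit:
apply_moves:
  steps:
    - {"translation": [-0.027, 0, -0.1], "rotation": [0, 0, -0.03]}
    - {"translation": [-0.027, 0, -0.2], "rotation": [0, 0, -0.03]}
    - {"translation": [-0.027, 0, -0.3], "rotation": [0, 0, -0.03]}
    - {"translation": [-0.027, 0, -0.4], "rotation": [0, 0, -0.03]}
    - {"translation": [-0.027, 0, -0.48], "rotation": [0, 0, -0.03]}
    - {"translation": [-0.027, 0, -0.54], "rotation": [0, 0, -0.03]}
    - {"translation": [-0.027, 0, -0.58], "rotation": [0, 0, -0.03]}
    - {"translation": [-0.027, 0, -0.61], "rotation": [0, 0, -0.03]}
    - {"translation": [-0.027, 0, -0.63], "rotation": [0, 0, -0.03]}
    - {"translation": [-0.027, 0, -0.63], "rotation": [0, 0, -0.03]}
  jaw: -0.2

```text
t: 5.3
eef_pos: [0.4242, -0.1665, 0.0584]
ee_rot: [3.141, 0.001, -0.079]
force: [-0.5, 0.3, -0.4]
width: 0.0526
gripper_force: 0.0
```

Emit:
apply_moves:
  steps:
    - {"translation": [0, 0, -0.03], "rotation": [0, 0, 0]}
    - {"translation": [0, 0, -0.06], "rotation": [0, 0, 0]}
    - {"translation": [0, 0, -0.09], "rotation": [0, 0, 0]}
    - {"translation": [0, 0, -0.11], "rotation": [0, 0, 0]}
    - {"translation": [0, 0, -0.13], "rotation": [0, 0, 0]}
    - {"translation": [0, 0, -0.145], "rotation": [0, 0, 0]}
    - {"translation": [0, 0, -0.152], "rotation": [0, 0, 0]}
    - {"translation": [0, 0, -0.152], "rotation": [0, 0, 0]}
    - {"translation": [0, 0, -0.152], "rotation": [0, 0, 0]}
    - {"translation": [0, 0, -0.152], "rotation": [0, 0, 0]}

```text
t: 6.13
eef_pos: [0.4248, -0.1664, 0.0213]
ee_rot: [-3.142, -0.0, -0.079]
force: [0.1, 0.1, 0.2]
width: 0.0526
gripper_force: 0.0
```

Emit:
apply_moves:
  steps:
    - {"translation": [0, 0, 0], "rotation": [0, 0, 0]}
    - {"translation": [0, 0, 0], "rotation": [0, 0, 0]}
    - {"translation": [0, 0, 0], "rotation": [0, 0, 0]}
    - {"translation": [0, 0, 0], "rotation": [0, 0, 0]}
    - {"translation": [0, 0, 0], "rotation": [0, 0, 0]}
    - {"translation": [0, 0, 0], "rotation": [0, 0, 0]}
    - {"translation": [0, 0, 0], "rotation": [0, 0, 0]}
    - {"translation": [0, 0, 0], "rotation": [0, 0, 0]}
    - {"translation": [0, 0, 0], "rotation": [0, 0, 0]}
    - {"translation": [0, 0, 0], "rotation": [0, 0, 0]}
  jaw: 1
  newtons: 40

```text
t: 6.97
eef_pos: [0.4245, -0.1664, 0.0211]
ee_rot: [3.142, 0.0, -0.079]
force: [-0.5, 0.5, 0.6]
width: 0.0096
gripper_force: 40.0
```

Emit:
apply_moves:
  steps:
    - {"translation": [0, 0, 0.04], "rotation": [0, 0, 0]}
    - {"translation": [0, 0, 0.12], "rotation": [0, 0, 0]}
    - {"translation": [0, 0, 0.24], "rotation": [0, 0, 0]}
    - {"translation": [0, 0, 0.36], "rotation": [0, 0, 0]}
    - {"translation": [0, 0, 0.48], "rotation": [0, 0, 0.1]}
    - {"translation": [0, 0, 0.6], "rotation": [0, 0, 0.24]}
    - {"translation": [0, 0, 0.66], "rotation": [0, 0, 0.4]}
    - {"translation": [0, 0, 0.7], "rotation": [0, 0, 0.54]}
    - {"translation": [0, 0, 0.7], "rotation": [0, 0, 0.6]}
    - {"translation": [0, 0, 0.7], "rotation": [0, 0, 0.6]}

```text
t: 7.8
eef_pos: [0.4244, -0.1663, 0.1965]
ee_rot: [-3.141, -0.001, 0.236]
force: [-0.1, -0.0, -2.3]
width: 0.0092
gripper_force: 40.0
```

Emit:
apply_moves:
  steps:
    - {"translation": [0.03, 0.08, 0], "rotation": [0, 0, 0.1]}
    - {"translation": [0.06, 0.18, 0], "rotation": [0, 0, 0.2]}
    - {"translation": [0.1, 0.3, 0], "rotation": [0, 0, 0.35]}
    - {"translation": [0.14, 0.42, 0], "rotation": [0, 0, 0.5]}
    - {"translation": [0.18, 0.54, 0], "rotation": [0, 0, 0.65]}
    - {"translation": [0.22, 0.66, 0], "rotation": [0, 0, 0.8]}
    - {"translation": [0.26, 0.78, 0], "rotation": [0, 0, 0.92]}
    - {"translation": [0.29, 0.86, 0], "rotation": [0, 0, 1]}
    - {"translation": [0.31, 0.92, 0], "rotation": [0, 0, 1]}
    - {"translation": [0.31, 0.92, 0], "rotation": [0, 0, 1]}

```text
t: 8.63
eef_pos: [0.5026, 0.0657, 0.1951]
ee_rot: [-3.141, 0.001, 0.758]
force: [0.0, -0.1, -3.0]
width: 0.0096
gripper_force: 40.0
```

Emit:
apply_moves:
  steps:
    - {"translation": [0, 0, 0], "rotation": [0, 0, 0.1]}
    - {"translation": [0, 0, 0], "rotation": [0, 0, 0.25]}
    - {"translation": [0, 0, 0], "rotation": [0, 0, 0.4]}
    - {"translation": [0, 0, 0], "rotation": [0, 0, 0.464]}
    - {"translation": [0, 0, 0], "rotation": [0, 0, 0.464]}
    - {"translation": [0, 0, 0], "rotation": [0, 0, 0.464]}
    - {"translation": [0, 0, 0], "rotation": [0, 0, 0.464]}
    - {"translation": [0, 0, 0], "rotation": [0, 0, 0.464]}
    - {"translation": [0, 0, 0], "rotation": [0, 0, 0.464]}
    - {"translation": [0, 0, 0], "rotation": [0, 0, 0.464]}

```text
t: 9.47
eef_pos: [0.502, 0.0635, 0.196]
ee_rot: [-3.142, 0.0, 1.001]
force: [0.5, -0.4, -2.3]
width: 0.0093
gripper_force: 40.0
```

Emit:
apply_moves:
  steps:
    - {"translation": [0, 0, 0], "rotation": [0.0842, -0.0539, 0]}
    - {"translation": [0, 0, 0], "rotation": [0.21, -0.1347, 0]}
    - {"translation": [0, 0, 0], "rotation": [0.337, -0.2155, 0]}
    - {"translation": [0, 0, 0], "rotation": [0.463, -0.296, 0]}
    - {"translation": [0, 0, 0], "rotation": [0.59, -0.377, 0]}
    - {"translation": [0, 0, 0], "rotation": [0.716, -0.458, 0]}
    - {"translation": [0, 0, 0], "rotation": [0.8, -0.512, 0]}
    - {"translation": [0, 0, 0], "rotation": [0.8425, -0.5388, 0]}
    - {"translation": [0, 0, 0], "rotation": [0.8425, -0.5388, 0]}
    - {"translation": [0, 0, 0], "rotation": [0.8425, -0.5388, 0]}

```text
t: 10.3
eef_pos: [0.5021, 0.0627, 0.1961]
ee_rot: [-3.141, -0.523, 1.0]
force: [-0.7, 0.4, -1.9]
width: 0.0095
gripper_force: 40.0
```

```bash
cat >> h.py <<'E'
yw=np.deg2rad(57.4);u_=np.array([np.cos(yw),np.sin(yw),0])
hx=u_*np.cos(np.pi/6)+[0,0,.5];hy=np.array([-np.sin(yw),np.cos(yw),0]);hz=np.cross(hx,hy)
H=np.array([.488,.1715,.093]);HR=np.c_[hx,hy,hz]
def rel(s,target_p,target_R):
    r=(R.from_matrix(target_R)*R.from_matrix(rot(s["ee_rot"])).inv()).as_rotvec()
    print("units shift",(np.array(target_p)-s["eef_pos"])/.25,"turn",np.degrees(r)/30)
E
python3 - <<'E'
from h import *
s=get_state();print(s)
rel(s,H+HR@[-.0526,-.07,.0711],np.c_[hx,-hy,-hz])
snap("w4","wrist");snap("t4","top");snap("s4","side")
c,im=load("w4");ct,t=load("t4");cs,sd=load("s4")
f=lambda x:cv2.resize(x,(400,300),interpolation=cv2.INTER_CUBIC)
cv2.imwrite("pics/m4.png",np.vstack([np.hstack([f(im),f(im[90:240,40:240])]),np.hstack([f(t[140:230,145:265]),f(sd[170:260,255:375])])]))
E
```

```text
{'t': 10.3, 'q': array([ 0.1829, -0.0127, -0.4376, -0.5114, -0.8388,  2.6751]), 'qd': array([ 0.0235,  0.0014,  0.0042,  0.0153,  0.0029, -0.0106]), 'joint_efforts': array([ -0.6164, -28.1916,  28.8038,   4.2712,   0.8644,   0.2768]), 'eef_pos': array([0.5021, 0.0627, 0.1961]), 'ee_rot': array([-3.1414, -0.5226,  0.9999]), 'force': array([-0.7157,  0.4009, -1.9329]), 'moment': array([-1.8482,  1.0869, -0.0271]), 'gripper_force': 39.99970614910126, 'width': 0.009525419121879309}
units shift [ 0.0047  0.0109 -0.2714] turn [ 0.0015 -0.0012  0.0035]
w4 10.3 [0.5021 0.0627 0.1961] [-3.1414 -0.5226  0.9999] [ 0.1829 -0.0127 -0.4376 -0.5114 -0.8388  2.6751]
t4 10.35 [0.5022 0.0631 0.1962] [ 3.1415 -0.5224  1.0011] [ 0.1839 -0.0126 -0.4375 -0.5111 -0.8388  2.675 ]
s4 10.4 [0.5021 0.0635 0.1961] [ 3.1414 -0.5225  1.002 ] [ 0.1846 -0.0125 -0.4374 -0.5112 -0.8387  2.6753]
```

View pics/m4.png

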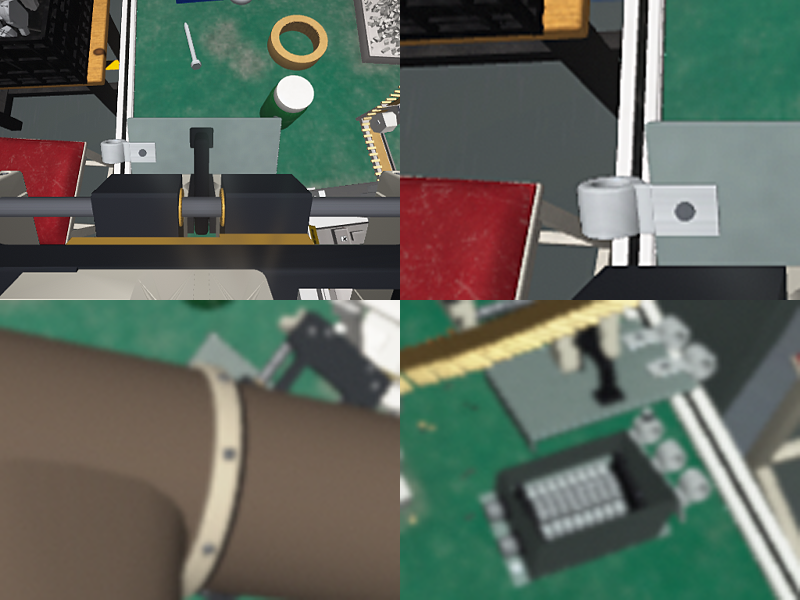

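```bash
python3 - <<'E'
from h import *
c,im=load("w4")
s=dict(p=np.array([.5021,.0627,.1961]),R=rot([-3.1414,-.5226,.9999]))
D=np.diag([1,-1,-1.])
def w(pc,dx=0): return s["p"]+s["R"]@(D@(np.array(pc)-[-.0066+dx,0,.0111]))
for pc in [(.046,.057,.004),(.046,-.061,.004),(.046,-.002,.004),(.027,.07,.010),(.011,.07,.010),(.019,.057,.004)]:
    print(pc,proj(c,w(pc))[0],"d/dx 1mm:",proj(c,w(pc,.001))[0]-proj(c,w(pc))[0])
g=cv2.cvtColor(im,cv2.COLOR_BGR2GRAY).astype(int);hs=cv2.cvtColor(im,cv2.COLOR_BGR2HSV)
for u in (180,200,225,300,320): print(u,hs[144:158,u,1])
for v in (165,): print(hs[v,155:172,1],hs[v,350:366,1])
print("knuckle col 145",g[172:214,145], g[172:214,140])
E
```

```text
(0.046, 0.057, 0.004) [159.9529 149.0969] d/dx 1mm: [0.1644 1.7069]
(0.046, -0.061, 0.004) [361.1908 149.0942] d/dx 1mm: [-0.1741  1.7066]
(0.046, -0.002, 0.004) [260.5814 149.0956] d/dx 1mm: [-0.0049  1.7068]
(0.027, 0.07, 0.01) [137.4116 183.0454] d/dx 1mm: [0.2029 1.6549]
(0.011, 0.07, 0.01) [140.5781 208.8702] d/dx 1mm: [0.1924 1.569 ]
(0.019, 0.057, 0.004) [164.2049 193.2524] d/dx 1mm: [0.1504 1.5617]
180 [139 134 135 135 138 149  68  15  23  24  24  25  25  27]
200 [146 146 142 148 149 152  75  20  23  26  25  25  25  25]
225 [138 136 141 144 154 164  78  18  26  28  26  26  26  26]
300 [108 109 111 103 109 115  65  19  25  26  26  26  24  28]
320 [139 138 135 132 139 148  77  19  22  26  26  26  26  26]
[ 3  5 11  7  7 22  4  0  4 24 24 23 23 23 23 23 23] [ 26  24  26  26  26  26  26  26  24  62 162 159 157 156 158 158]
knuckle col 145 [ 83  83  84  84  81  83 135 201 197 188 179 158 192 215 204 196 198 199
 199 199 196 196 195 195 196 197 195 196 195 195 197 196 194 192 191 195
 193 151  58  63  61  59] [ 82  83  83  83  82  77 112 175 163 137 126 139 191 216 216 206 206 205
 206 204 204 203 203 203 205 205 205 204 205 206 204 201 200 198 201 204
 209 178  73  84  86 102]
```

```bash
python3 - <<'E'
from h import *
c,im=load("w4")
p=np.array([.5021,.0627,.1961]);Rr=rot([-3.1414,-.5226,.9999]);D=np.diag([1,-1,-1.])
# solve pose by PnP from observed features: fit far edge + side edges, sub-pixel
hs=cv2.cvtColor(im,cv2.COLOR_BGR2HSV)[...,1].astype(float);g=cv2.cvtColor(im,cv2.COLOR_BGR2GRAY).astype(float)
for v in (153,157,161,165,169,173,177):
    r=hs[v];i=np.arange(345,370);t=(r[345:370]>80).argmax()+345;ur=t-1+(80-r[t-1])/(r[t]-r[t-1])
    print(v,"right",round(ur,2),"left g",g[v,157:172].astype(int))
for x in (.046,.035,.025): print(x,[proj(c,p+Rr@(D@(np.array([x,y,.004])-[-.0066,0,.0111])))[0] for y in (.057,-.061)])
E
```

```text
153 right 360.34 left g [ 40  27  34  30  15 170 155 146 146 146 145 145 145 145 145]
157 right 359.91 left g [ 36  27  33  24  69 184 147 145 146 147 147 147 147 147 147]
161 right 359.38 left g [ 24  32  38  30  67 255 169 142 146 148 147 147 147 148 149]
165 right 359.18 left g [ 23  36  36  22 139 255 197 144 146 148 149 149 150 150 150]
169 right 358.64 left g [ 25  34  31  10 211 255 203 133 142 149 148 149 149 149 150]
173 right 358.34 left g [ 26  34  31   5 207 254 255 165 139 146 148 149 148 148 149]
177 right 357.71 left g [ 32  29  26   1 255 252 252 209 145 143 147 148 148 148 148]
0.046 [array([159.9529, 149.0969]), array([361.1908, 149.0942])]
0.035 [array([161.7311, 167.5624]), array([359.307 , 167.5563])]
0.025 [array([163.2923, 183.7754]), array([357.6531, 183.7664])]
```

Emit:
apply_moves:
  steps:
    - {"translation": [0.002, 0.003, -0.05], "rotation": [0, 0, 0]}
    - {"translation": [0.003, 0.006, -0.12], "rotation": [0, 0, 0]}
    - {"translation": [0.004, 0.008, -0.19], "rotation": [0, 0, 0]}
    - {"translation": [0.005, 0.009, -0.24], "rotation": [0, 0, 0]}
    - {"translation": [0.005, 0.009, -0.27], "rotation": [0, 0, 0]}
    - {"translation": [0.005, 0.009, -0.271], "rotation": [0, 0, 0]}
    - {"translation": [0.005, 0.009, -0.271], "rotation": [0, 0, 0]}
    - {"translation": [0.005, 0.009, -0.271], "rotation": [0, 0, 0]}
    - {"translation": [0.005, 0.009, -0.271], "rotation": [0, 0, 0]}
    - {"translation": [0.005, 0.009, -0.271], "rotation": [0, 0, 0]}

```text
t: 11.28
eef_pos: [0.5037, 0.0659, 0.1292]
ee_rot: [3.14, -0.525, 1.003]
force: [-1.0, 0.1, -2.0]
width: 0.0096
gripper_force: 40.0
```

```bash
python3 - <<'E'
from h import *
s=get_state();print(s["eef_pos"],s["ee_rot"],s["q"],s["force"])
for h in (.0251,.0111): rel(s,H+HR@[-.0523,-.07,h],np.c_[hx,-hy,-hz])
E
```

```text
[0.5037 0.0659 0.1292] [ 3.1402 -0.5246  1.0026] [ 0.1663  0.082  -0.4909 -0.5976 -0.7195  2.8077] [-1.0334  0.1357 -1.9586]
units shift [ 0.0485  0.0766 -0.1623] turn [-0.0004  0.0029 -0.0002]
units shift [ 0.0636  0.1001 -0.2108] turn [-0.0004  0.0029 -0.0002]
```

Emit:
apply_moves:
  steps:
    - {"translation": [0.009, 0.014, -0.03], "rotation": [0, 0, 0]}
    - {"translation": [0.018, 0.028, -0.06], "rotation": [0, 0, 0]}
    - {"translation": [0.027, 0.042, -0.09], "rotation": [0, 0, 0]}
    - {"translation": [0.035, 0.055, -0.117], "rotation": [0, 0, 0]}
    - {"translation": [0.042, 0.066, -0.14], "rotation": [0, 0, 0]}
    - {"translation": [0.047, 0.074, -0.157], "rotation": [0, 0, 0]}
    - {"translation": [0.0485, 0.0766, -0.1623], "rotation": [0, 0, 0]}
    - {"translation": [0.0485, 0.0766, -0.1623], "rotation": [0, 0, 0]}
    - {"translation": [0.0485, 0.0766, -0.1623], "rotation": [0, 0, 0]}
    - {"translation": [0.0485, 0.0766, -0.1623], "rotation": [0, 0, 0]}

```text
t: 12.12
eef_pos: [0.5155, 0.0849, 0.088]
ee_rot: [3.141, -0.524, 1.002]
force: [0.1, -0.7, -2.1]
width: 0.0092
gripper_force: 40.0
```

Emit:
apply_moves:
  steps:
    - {"translation": [0.002, 0.0035, -0.007], "rotation": [0, 0, 0]}
    - {"translation": [0.004, 0.007, -0.014], "rotation": [0, 0, 0]}
    - {"translation": [0.006, 0.01, -0.02], "rotation": [0, 0, 0]}
    - {"translation": [0.008, 0.0125, -0.026], "rotation": [0, 0, 0]}
    - {"translation": [0.0095, 0.015, -0.031], "rotation": [0, 0, 0]}
    - {"translation": [0.011, 0.0175, -0.036], "rotation": [0, 0, 0]}
    - {"translation": [0.0125, 0.0195, -0.04], "rotation": [0, 0, 0]}
    - {"translation": [0.0135, 0.021, -0.0435], "rotation": [0, 0, 0]}
    - {"translation": [0.0135, 0.021, -0.0435], "rotation": [0, 0, 0]}
    - {"translation": [0.0135, 0.021, -0.0435], "rotation": [0, 0, 0]}

```text
t: 12.95
eef_pos: [0.5187, 0.0902, 0.0768]
ee_rot: [-3.141, -0.524, 1.002]
force: [-1.2, 0.5, -2.1]
width: 0.0092
gripper_force: 40.0
```

```bash
python3 - <<'E'
from h import *
s=get_state();print(s["eef_pos"],s["ee_rot"],s["q"],s["force"],s["moment"], HR.T@s["force"])
print("TCP in hinge",HR.T@(s["eef_pos"]-H))
rel(s,H+HR@[-.0523,-.07,.0111],np.c_[hx,-hy,-hz])
snap("s5","side");snap("w5","wrist")
cs,sd=load("s5");c,im=load("w5")
f=lambda x:cv2.resize(x,(400,300),interpolation=cv2.INTER_CUBIC)
cv2.imwrite("pics/m5.png",np.hstack([f(im[60:240,30:270]),f(sd[180:255,275:375])]))
E
```

```text
[0.5187 0.0902 0.0768] [-3.1414 -0.5235  1.0017] [ 0.1988  0.1865 -0.4981 -0.6729 -0.6153  2.8789] [-1.202  0.458 -2.086] [-1.8463  1.0481 -0.0288] [-1.2697  1.2594 -1.6757]
TCP in hinge [-0.0531 -0.0697  0.0119]
units shift [ 0.0033  0.0029 -0.0013] turn [-0.     -0.0003  0.0001]
s5 12.95 [0.5187 0.0902 0.0768] [-3.1414 -0.5235  1.0017] [ 0.1988  0.1865 -0.4981 -0.6729 -0.6153  2.8789]
w5 13.0 [0.5188 0.0902 0.0769] [-3.1416 -0.5236  1.0018] [ 0.1988  0.1864 -0.4981 -0.6728 -0.6153  2.8788]
```

Emit:
apply_moves:
  steps:
    - {"translation": [0.0005, 0.001, -0.002], "rotation": [0, 0, 0]}
    - {"translation": [0.001, 0.0015, -0.003], "rotation": [0, 0, 0]}
    - {"translation": [0.0015, 0.002, -0.0045], "rotation": [0, 0, 0]}
    - {"translation": [0.002, 0.003, -0.006], "rotation": [0, 0, 0]}
    - {"translation": [0.0022, 0.0034, -0.007], "rotation": [0, 0, 0]}
    - {"translation": [0.0022, 0.0034, -0.007], "rotation": [0, 0, 0]}
    - {"translation": [0.0022, 0.0034, -0.007], "rotation": [0, 0, 0]}
    - {"translation": [0.0022, 0.0034, -0.007], "rotation": [0, 0, 0]}
    - {"translation": [0.0022, 0.0034, -0.007], "rotation": [0, 0, 0]}
    - {"translation": [0.0022, 0.0034, -0.007], "rotation": [0, 0, 0]}

```text
t: 13.88
eef_pos: [0.5192, 0.0907, 0.0757]
ee_rot: [3.141, -0.524, 1.003]
force: [-5.4, -3.9, 6.6]
width: 0.0093
gripper_force: 40.0
```

```bash
python3 - <<'E'
from h import *
s=get_state();print("force h",HR.T@s["force"],"TCP in hinge",HR.T@(s["eef_pos"]-H))
E
```

```text
force h [-2.0297  2.4707  8.7908] TCP in hinge [-0.053  -0.0698  0.0107]
```

Emit:
apply_moves:
  steps:
    - {"translation": [0, 0, 0], "rotation": [0, 0, 0]}
    - {"translation": [0, 0, 0], "rotation": [0, 0, 0]}
    - {"translation": [0, 0, 0], "rotation": [0, 0, 0]}
    - {"translation": [0, 0, 0], "rotation": [0, 0, 0]}
    - {"translation": [0, 0, 0], "rotation": [0, 0, 0]}
    - {"translation": [0, 0, 0], "rotation": [0, 0, 0]}
    - {"translation": [-0.01, -0.016, 0.033], "rotation": [0, 0, 0]}
    - {"translation": [-0.03, -0.048, 0.099], "rotation": [0, 0, 0]}
    - {"translation": [-0.06, -0.094, 0.193], "rotation": [0, 0, 0]}
    - {"translation": [-0.09, -0.141, 0.289], "rotation": [0, 0, 0]}
  jaw: -0.2

```text
t: 14.72
eef_pos: [0.4959, 0.0552, 0.1479]
ee_rot: [-3.14, -0.522, 1.001]
force: [0.8, 0.3, 0.5]
width: 0.0527
gripper_force: 0.0
```

Emit:
apply_moves:
  steps:
    - {"translation": [-0.02, -0.03, 0.08], "rotation": [0, 0, 0]}
    - {"translation": [-0.04, -0.06, 0.16], "rotation": [0, 0, 0]}
    - {"translation": [-0.04, -0.06, 0.25], "rotation": [0, 0, 0]}
    - {"translation": [-0.04, -0.06, 0.32], "rotation": [0, 0, 0]}
    - {"translation": [-0.04, -0.06, 0.36], "rotation": [0, 0, 0]}
    - {"translation": [-0.04, -0.06, 0.36], "rotation": [0, 0, 0]}
    - {"translation": [-0.04, -0.06, 0.36], "rotation": [0, 0, 0]}
    - {"translation": [-0.04, -0.06, 0.36], "rotation": [0, 0, 0]}
    - {"translation": [-0.04, -0.06, 0.36], "rotation": [0, 0, 0]}
    - {"translation": [-0.04, -0.06, 0.36], "rotation": [0, 0, 0]}

```text
t: 15.55
eef_pos: [0.4864, 0.0408, 0.2361]
ee_rot: [-3.14, -0.522, 1.001]
force: [0.8, -0.2, -0.0]
width: 0.0524
gripper_force: 0.0
```

```bash
python3 - <<'E'
from h import *
s=get_state();print(s["eef_pos"],s["ee_rot"],s["force"])
snap("s6","side");snap("w6","wrist")
cs,sd=load("s6");c,im=load("w6")
O=HR@[-.046,-.07,0]+H
cor=[H+HR@np.array(p) for p in [(0,-.013,.004),(-.092,-.013,.004),(-.092,-.131,.004),(0,-.131,.004),(0,0,0),(-.092,0,0)]]
print("side",proj(cs,cor),"wrist",proj(c,cor))
f=lambda x:cv2.resize(x,(400,300),interpolation=cv2.INTER_CUBIC)
cv2.imwrite("pics/m6.png",np.hstack([f(im),f(sd[180:255,275:375])]))
E
```

```text
[0.4864 0.0408 0.2361] [-3.1395 -0.5223  1.0007] [ 0.8179 -0.1804 -0.0234]
s6 15.55 [0.4864 0.0408 0.2361] [-3.1395 -0.5223  1.0007] [ 0.1355 -0.0731 -0.402  -0.489  -0.9463  2.667 ]
w6 15.6 [0.4865 0.0408 0.2363] [-3.1398 -0.5224  1.0008] [ 0.1355 -0.0732 -0.4018 -0.4889 -0.9463  2.6669]
side [[339.1285 227.0302]
 [322.7104 206.221 ]
 [280.9217 219.9816]
 [294.0036 242.4306]
 [344.0351 226.6015]
 [327.3019 205.9181]] wrist [[210.4482 153.9211]
 [213.8706 225.4645]
 [305.8789 225.4288]
 [309.504  153.8507]
 [200.2054 153.4299]
 [204.3123 224.2483]]
```

View pics/m6.png

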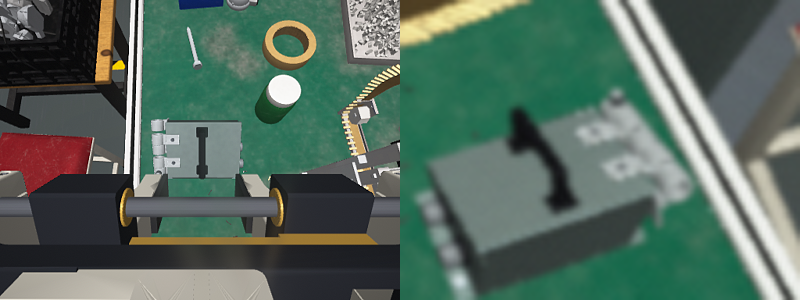

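Emit:
apply_moves:
  steps:
    - {"translation": [0, 0.08, 0.02], "rotation": [-0.0842, 0.0539, 0]}
    - {"translation": [0, 0.18, 0.02], "rotation": [-0.21, 0.1347, 0]}
    - {"translation": [0, 0.28, 0.02], "rotation": [-0.337, 0.2155, 0]}
    - {"translation": [0, 0.4, 0.02], "rotation": [-0.463, 0.296, 0]}
    - {"translation": [0, 0.52, 0.02], "rotation": [-0.59, 0.377, 0]}
    - {"translation": [0, 0.64, 0.02], "rotation": [-0.716, 0.458, 0]}
    - {"translation": [0, 0.75, 0.02], "rotation": [-0.8, 0.512, 0]}
    - {"translation": [0, 0.82, 0.02], "rotation": [-0.8425, 0.5388, 0]}
    - {"translation": [0, 0.85, 0.02], "rotation": [-0.8425, 0.5388, 0]}
    - {"translation": [0, 0.85, 0.02], "rotation": [-0.8425, 0.5388, 0]}

```text
t: 16.48
eef_pos: [0.4867, 0.2553, 0.2409]
ee_rot: [-3.141, 0.002, 1.004]
force: [0.6, -0.8, 0.8]
width: 0.0524
gripper_force: 0.0
```

Emit:
apply_moves:
  steps:
    - {"translation": [0.1, 0.04, -0.05], "rotation": [0, 0, 0.1]}
    - {"translation": [0.2, 0.08, -0.1], "rotation": [0, 0, 0.2]}
    - {"translation": [0.3, 0.12, -0.15], "rotation": [0, 0, 0.3]}
    - {"translation": [0.4, 0.16, -0.2], "rotation": [0, 0, 0.38]}
    - {"translation": [0.48, 0.2, -0.25], "rotation": [0, 0, 0.38]}
    - {"translation": [0.53, 0.2, -0.28], "rotation": [0, 0, 0.38]}
    - {"translation": [0.56, 0.2, -0.3], "rotation": [0, 0, 0.38]}
    - {"translation": [0.56, 0.2, -0.3], "rotation": [0, 0, 0.38]}
    - {"translation": [0.56, 0.2, -0.3], "rotation": [0, 0, 0.38]}
    - {"translation": [0.56, 0.2, -0.3], "rotation": [0, 0, 0.38]}

```text
t: 17.32
eef_pos: [0.6265, 0.3029, 0.1686]
ee_rot: [3.141, -0.001, 1.2]
force: [-1.6, -0.9, 0.3]
width: 0.0527
gripper_force: 0.0
```

```bash
cat > pin.py <<'E'
from h import *
import sys
def pinmeas(n,pred=((.62,.268,.009),(.658,.365,.005))):
    c,im=load(n);a=proj(c,pred);print("pred px",a)
    x0,y0=np.maximum(a.min(0)-15,0).astype(int);x1,y1=(a.max(0)+15).astype(int);y1=min(y1,225)
    k=6;b=cv2.resize(im[y0:y1,x0:x1],None,fx=k,fy=k,interpolation=cv2.INTER_CUBIC)
    h=cv2.cvtColor(b,cv2.COLOR_BGR2HSV);m=((h[...,1]<75)&(h[...,2]>90)).astype(np.uint8)
    N,lab,st,ce=cv2.connectedComponentsWithStats(m);i=1+st[1:,4].argmax()
    ys,xs=np.nonzero(lab==i);P=(np.c_[xs,ys]+.5)/k-.5+[x0,y0]
    mu=P.mean(0);v=np.linalg.svd(P-mu,full_matrices=False)[2][0]
    if v@(a[0]-a[1])<0: v=-v          # towards head
    nrm=np.array([-v[1],v[0]])
    t=(P-mu)@v;w=(P-mu)@nrm
    bins=np.arange(t.min(),t.max(),2.)
    prof=[(round(q,1),round(np.ptp(w[(t>=q)&(t<q+2)]),1),round(w[(t>=q)&(t<q+2)].mean(),2)) for q in bins]
    print(prof)
    sh=(t>t.min()+8)&(t<t.max()-18)
    f=np.polyfit(t[sh],w[sh],1)
    e=[mu+v*q+nrm*np.polyval(f,q) for q in (t.min(),t.max())]
    print("tip,headtop px",e)
    return c,e
if __name__=="__main__":
    c,e=pinmeas(sys.argv[1])
    T=onz(c,e[0],.0035)[0];Hd=onz(c,e[1],.010)[0]
    print(T,Hd,np.linalg.norm((Hd-T)[:2]),np.degrees(np.arctan2(*(Hd-T)[1::-1])))
E
python3 - <<'E'
from h import *
snap("w7","wrist")
E
python3 pin.py w7; python3 pin.py w1
```

```text
w7 17.32 [0.6265 0.3029 0.1686] [ 3.141  -0.0012  1.2003] [ 0.7296  0.4283 -0.0163  0.     -1.1249  2.0415]
pred px [[262.8848 205.7767]
 [263.5612 115.4879]]
[(np.float64(-51.4), np.float64(4.8), np.float64(0.08)), (np.float64(-49.4), np.float64(5.7), np.float64(-0.02)), (np.float64(-47.4), np.float64(7.2), np.float64(0.01)), (np.float64(-45.4), np.float64(7.8), np.float64(0.01)), (np.float64(-43.4), np.float64(8.0), np.float64(0.04)), (np.float64(-41.4), np.float64(8.2), np.float64(0.07)), (np.float64(-39.4), np.float64(8.0), np.float64(-0.06)), (np.float64(-37.4), np.float64(8.0), np.float64(-0.03)), (np.float64(-35.4), np.float64(8.0), np.float64(-0.02)), (np.float64(-33.4), np.float64(8.0), np.float64(-0.04)), (np.float64(-31.4), np.float64(7.9), np.float64(-0.03)), (np.float64(-29.4), np.float64(7.9), np.float64(0.0)), (np.float64(-27.4), np.float64(7.9), np.float64(0.03)), (np.float64(-25.4), np.float64(7.9), np.float64(0.06)), (np.float64(-23.4), np.float64(7.9), np.float64(0.09)), (np.float64(-21.4), np.float64(8.2), np.float64(0.02)), (np.float64(-19.4), np.float64(8.2), np
[... 2823 characters left out ...]
p.float64(30.5), np.float64(3.08)), (np.float64(9.7), np.float64(29.0), np.float64(1.06)), (np.float64(11.7), np.float64(23.5), np.float64(-0.31)), (np.float64(13.7), np.float64(21.8), np.float64(-2.28)), (np.float64(15.7), np.float64(14.8), np.float64(-4.49)), (np.float64(17.7), np.float64(13.5), np.float64(-5.44)), (np.float64(19.7), np.float64(9.7), np.float64(-7.24)), (np.float64(21.7), np.float64(8.2), np.float64(-7.63)), (np.float64(23.7), np.float64(7.0), np.float64(-8.0)), (np.float64(25.7), np.float64(2.2), np.float64(-6.43))]
tip,headtop px [array([166.2874,  61.2819]), array([215.1832,  79.7764])]
[0.7127 0.3169 0.0035] [0.646  0.2989 0.01  ] 0.0690905409133641 -164.84695867055348
```

Emit:
apply_moves:
  steps:
    - {"translation": [0.0096, -0.065, -0.06], "rotation": [0, 0, 0.038]}
    - {"translation": [0.0096, -0.065, -0.16], "rotation": [0, 0, 0.038]}
    - {"translation": [0.0096, -0.065, -0.26], "rotation": [0, 0, 0.038]}
    - {"translation": [0.0096, -0.065, -0.36], "rotation": [0, 0, 0.038]}
    - {"translation": [0.0096, -0.065, -0.44], "rotation": [0, 0, 0.038]}
    - {"translation": [0.0096, -0.065, -0.5], "rotation": [0, 0, 0.038]}
    - {"translation": [0.0096, -0.065, -0.54], "rotation": [0, 0, 0.038]}
    - {"translation": [0.0096, -0.065, -0.56], "rotation": [0, 0, 0.038]}
    - {"translation": [0.0096, -0.065, -0.56], "rotation": [0, 0, 0.038]}
    - {"translation": [0.0096, -0.065, -0.56], "rotation": [0, 0, 0.038]}

```text
t: 18.2
eef_pos: [0.6296, 0.2875, 0.0285]
ee_rot: [3.141, -0.001, 1.221]
force: [0.2, -0.6, 0.9]
width: 0.0522
gripper_force: 0.0
```

```bash
python3 - <<'E'
from h import *
s=get_state();print(s["eef_pos"],s["ee_rot"],s["force"])
rel(s,[.6289,.2866,.002],rot([np.pi,0,np.deg2rad(69.91)]))
snap("w8","wrist")
E
python3 pin.py w8 | grep -v "np.float64(-1"
```

```text
[0.6296 0.2875 0.0285] [ 3.1407 -0.0011  1.221 ] [ 0.173  -0.6384  0.9289]
units shift [-0.0028 -0.0036 -0.1061] turn [-0.0013  0.0023 -0.0017]
w8 18.2 [0.6296 0.2875 0.0285] [ 3.1407 -0.0011  1.221 ] [ 0.7093  0.5513 -0.1661  0.0003 -0.8521  2.0823]
pred px [[253.9331 252.9593]
 [257.3671  96.9096]]
tip,headtop px [array([256.6695,  96.5826]), array([256.6626, 224.4209])]
[0.6577 0.3654 0.0035] [0.6294 0.288  0.01  ] 0.08240509656567382 -110.0979083989323
```

Emit:
apply_moves:
  steps:
    - {"translation": [-0.003, -0.0036, -0.02], "rotation": [0, 0, 0]}
    - {"translation": [-0.003, -0.0036, -0.04], "rotation": [0, 0, 0]}
    - {"translation": [-0.003, -0.0036, -0.06], "rotation": [0, 0, 0]}
    - {"translation": [-0.003, -0.0036, -0.08], "rotation": [0, 0, 0]}
    - {"translation": [-0.003, -0.0036, -0.095], "rotation": [0, 0, 0]}
    - {"translation": [-0.003, -0.0036, -0.106], "rotation": [0, 0, 0]}
    - {"translation": [-0.003, -0.0036, -0.106], "rotation": [0, 0, 0]}
    - {"translation": [-0.003, -0.0036, -0.106], "rotation": [0, 0, 0]}
    - {"translation": [-0.003, -0.0036, -0.106], "rotation": [0, 0, 0]}
    - {"translation": [-0.003, -0.0036, -0.106], "rotation": [0, 0, 0]}

```text
t: 19.08
eef_pos: [0.6285, 0.2862, 0.0007]
ee_rot: [-3.142, 0.0, 1.221]
force: [0.3, 0.1, -0.3]
width: 0.0528
gripper_force: 0.0
```

Emit:
apply_moves:
  steps:
    - {"translation": [0, 0, 0], "rotation": [0, 0, 0]}
    - {"translation": [0, 0, 0], "rotation": [0, 0, 0]}
    - {"translation": [0, 0, 0], "rotation": [0, 0, 0]}
    - {"translation": [0, 0, 0], "rotation": [0, 0, 0]}
    - {"translation": [0, 0, 0], "rotation": [0, 0, 0]}
    - {"translation": [0, 0, 0], "rotation": [0, 0, 0]}
    - {"translation": [0, 0, 0], "rotation": [0, 0, 0]}
    - {"translation": [0, 0, 0], "rotation": [0, 0, 0]}
    - {"translation": [0, 0, 0], "rotation": [0, 0, 0]}
    - {"translation": [0, 0, 0], "rotation": [0, 0, 0]}
  jaw: 1
  newtons: 40

```text
t: 19.92
eef_pos: [0.6285, 0.2862, 0.0008]
ee_rot: [3.142, -0.0, 1.221]
force: [-0.2, -0.4, 0.1]
width: 0.0074
gripper_force: 40.0
```

```bash
python3 - <<'E'
from h import *
snap("w9","wrist")
E
python3 pin.py w9 | grep -v "np.float64(-1"
```

```text
w9 19.92 [0.6285 0.2862 0.0008] [ 3.1416 -0.      1.2206] [ 0.7087  0.5815 -0.1881  0.     -0.8011  2.0827]
pred px [[254.3401 272.7727]
 [258.4021  91.0479]]
tip,headtop px [array([257.5209,  90.5828]), array([257.4637, 224.422 ])]
[0.6577 0.3655 0.0035] [0.6328 0.2974 0.01  ] 0.072482851990838 -110.10654258783332
```

Emit:
apply_moves:
  steps:
    - {"translation": [0, 0, 0.05], "rotation": [0, 0, 0]}
    - {"translation": [0, 0, 0.15], "rotation": [0, 0, 0]}
    - {"translation": [0, 0, 0.28], "rotation": [0, 0, 0]}
    - {"translation": [0, 0, 0.4], "rotation": [0, 0, 0]}
    - {"translation": [-0.04, 0, 0.52], "rotation": [0, 0, -0.1]}
    - {"translation": [-0.1, 0, 0.64], "rotation": [0, 0, -0.3]}
    - {"translation": [-0.17, 0, 0.75], "rotation": [0, 0, -0.52]}
    - {"translation": [-0.24, 0, 0.84], "rotation": [0, 0, -0.75]}
    - {"translation": [-0.3, 0, 0.9], "rotation": [0, 0, -0.95]}
    - {"translation": [-0.32, 0, 0.9], "rotation": [0, 0, -1]}

```text
t: 20.8
eef_pos: [0.5483, 0.287, 0.2317]
ee_rot: [3.142, -0.007, 0.692]
force: [0.7, 0.1, -0.2]
width: 0.0079
gripper_force: 40.0
```

Emit:
apply_moves:
  steps:
    - {"translation": [0, 0, 0], "rotation": [0, 0, -0.2]}
    - {"translation": [0, 0, 0], "rotation": [0, 0, -0.42]}
    - {"translation": [0, 0, 0], "rotation": [0, 0, -0.64]}
    - {"translation": [0, 0, 0], "rotation": [0, 0, -0.85]}
    - {"translation": [0, 0, 0], "rotation": [0, 0, -1]}
    - {"translation": [0, 0, 0], "rotation": [0, 0, -1]}
    - {"translation": [0, 0, 0], "rotation": [0, 0, -1]}
    - {"translation": [0, 0, 0], "rotation": [0, 0, -1]}
    - {"translation": [0, 0, 0], "rotation": [0, 0, -1]}
    - {"translation": [0, 0, 0], "rotation": [0, 0, -1]}

```text
t: 21.63
eef_pos: [0.5484, 0.2862, 0.226]
ee_rot: [-3.142, 0.0, 0.175]
force: [0.4, -0.6, -1.1]
width: 0.0074
gripper_force: 40.0
```

```bash
python3 - <<'E'
from h import *
s=get_state();print(s["width"])
snap("w10","wrist")
T=rot(s["ee_rot"]);px=T@[-np.cos(.0524),0,-np.sin(.0524)];n=T@[np.sin(.0524),0,-np.cos(.0524)]
O=s["eef_pos"]+.01385*px+.00749*n
import pin
c,e=pin.pinmeas("w10",(O-.03*px,O-.098*px))
tip=O-.098*px;print("tip pred",proj(c,tip),"obs",e[0])
for a in (-2,-1,1,2): 
    b=.0524+np.deg2rad(a);P=O-.098*(T@[-np.cos(b),0,-np.sin(b)]);print(a,proj(c,P))
E
```

```text
0.007358995023456852
w10 21.63 [0.5484 0.2862 0.226 ] [-3.1416  0.      0.1746] [ 0.7962  0.2672 -0.12   -0.     -1.1836  0.9493]
pred px [[257.2772 215.9487]
 [257.2069  91.2863]]
[(np.float64(-73.3), np.float64(8.2), np.float64(0.68)), (np.float64(-71.3), np.float64(9.3), np.float64(0.67)), (np.float64(-69.3), np.float64(10.7), np.float64(0.6)), (np.float64(-67.3), np.float64(11.8), np.float64(0.58)), (np.float64(-65.3), np.float64(12.8), np.float64(0.55)), (np.float64(-63.3), np.float64(14.2), np.float64(0.48)), (np.float64(-61.3), np.float64(15.2), np.float64(0.41)), (np.float64(-59.3), np.float64(16.3), np.float64(0.4)), (np.float64(-57.3), np.float64(16.8), np.float64(0.32)), (np.float64(-55.3), np.float64(16.7), np.float64(0.25)), (np.float64(-53.3), np.float64(16.8), np.float64(0.22)), (np.float64(-51.3), np.float64(16.9), np.float64(0.24)), (np.float64(-49.3), np.float64(16.9), np.float64(0.22)), (np.float64(-47.3), np.float64(16.9), np.float64(0.2)), (np.float64(-45.3), np.float64(16.7), np.float64(0.26)), (np.float64(-43.3), np.float64(16.4), np.float64(0.18)), (np.float64
[... 2416 characters left out ...]
), np.float64(0.8)), (np.float64(44.7), np.float64(23.8), np.float64(-0.38)), (np.float64(46.7), np.float64(24.5), np.float64(0.19)), (np.float64(48.7), np.float64(27.5), np.float64(0.25)), (np.float64(50.7), np.float64(29.9), np.float64(-0.34)), (np.float64(52.7), np.float64(29.9), np.float64(-0.58)), (np.float64(54.7), np.float64(29.9), np.float64(-0.62)), (np.float64(56.7), np.float64(29.9), np.float64(-1.22)), (np.float64(58.7), np.float64(29.9), np.float64(0.04))]
tip,headtop px [array([258.6979,  90.8868]), array([255.3485, 224.6814])]
tip pred [[257.2069  91.2863]] obs [258.6979  90.8868]
-2 [[257.2008  90.5938]]
-1 [[257.2039  90.9134]]
1 [[257.2099  91.7106]]
2 [[257.2129  92.1844]]
```

Emit:
apply_moves:
  steps:
    - {"translation": [0, 0, 0], "rotation": [0, 0, -0.2]}
    - {"translation": [0, 0, 0], "rotation": [0, 0, -0.42]}
    - {"translation": [0, 0, 0], "rotation": [0, 0, -0.64]}
    - {"translation": [0, 0, 0], "rotation": [0, 0, -0.85]}
    - {"translation": [0, 0, 0], "rotation": [0, 0, -1]}
    - {"translation": [0, 0, 0], "rotation": [0, 0, -1]}
    - {"translation": [0, 0, 0], "rotation": [0, 0, -1]}
    - {"translation": [0, 0, 0], "rotation": [0, 0, -1]}
    - {"translation": [0, 0, 0], "rotation": [0, 0, -1]}
    - {"translation": [0, 0, 0], "rotation": [0, 0, -1]}

```text
t: 22.52
eef_pos: [0.5485, 0.2862, 0.2259]
ee_rot: [-3.142, 0.0, -0.349]
force: [-1.0, -0.2, -1.2]
width: 0.0077
gripper_force: 40.0
```

Emit:
apply_moves:
  steps:
    - {"translation": [0, 0, 0], "rotation": [0, 0, -0.2]}
    - {"translation": [0, 0, 0], "rotation": [0, 0, -0.42]}
    - {"translation": [0, 0, 0], "rotation": [0, 0, -0.64]}
    - {"translation": [0, 0, 0], "rotation": [0, 0, -0.85]}
    - {"translation": [0, 0, 0], "rotation": [0, 0, -1]}
    - {"translation": [0, 0, 0], "rotation": [0, 0, -1]}
    - {"translation": [0, 0, 0], "rotation": [0, 0, -1]}
    - {"translation": [0, 0, 0], "rotation": [0, 0, -1]}
    - {"translation": [0, 0, 0], "rotation": [0, 0, -1]}
    - {"translation": [0, 0, 0], "rotation": [0, 0, -1]}

```text
t: 23.35
eef_pos: [0.5485, 0.2862, 0.2259]
ee_rot: [-3.142, 0.0, -0.872]
force: [0.2, 0.2, -0.5]
width: 0.0073
gripper_force: 40.0
```

Emit:
apply_moves:
  steps:
    - {"translation": [0, 0, 0], "rotation": [0, 0, -0.2]}
    - {"translation": [0, 0, 0], "rotation": [0, 0, -0.42]}
    - {"translation": [0, 0, 0], "rotation": [0, 0, -0.64]}
    - {"translation": [0, 0, 0], "rotation": [0, 0, -0.85]}
    - {"translation": [0, 0, 0], "rotation": [0, 0, -1]}
    - {"translation": [0, 0, 0], "rotation": [0, 0, -1]}
    - {"translation": [0, 0, 0], "rotation": [0, 0, -1]}
    - {"translation": [0, 0, 0], "rotation": [0, 0, -1]}
    - {"translation": [0, 0, 0], "rotation": [0, 0, -1]}
    - {"translation": [0, 0, 0], "rotation": [0, 0, -1]}

```text
t: 24.18
eef_pos: [0.5485, 0.2862, 0.2259]
ee_rot: [3.142, -0.0, -1.396]
force: [-0.2, 0.1, -1.2]
width: 0.0074
gripper_force: 40.0
```

Emit:
apply_moves:
  steps:
    - {"translation": [0, 0, 0], "rotation": [0, 0, -0.2]}
    - {"translation": [0, 0, 0], "rotation": [0, 0, -0.42]}
    - {"translation": [0, 0, 0], "rotation": [0, 0, -0.64]}
    - {"translation": [0, 0, 0], "rotation": [0, 0, -0.85]}
    - {"translation": [0, 0, 0], "rotation": [0, 0, -1]}
    - {"translation": [0, 0, 0], "rotation": [0, 0, -1]}
    - {"translation": [0, 0, 0], "rotation": [0, 0, -1]}
    - {"translation": [0, 0, 0], "rotation": [0, 0, -1]}
    - {"translation": [0, 0, 0], "rotation": [0, 0, -1]}
    - {"translation": [0, 0, 0], "rotation": [0, 0, -1]}

```text
t: 25.02
eef_pos: [0.5485, 0.2862, 0.2259]
ee_rot: [-3.142, 0.0, -1.92]
force: [-0.1, -0.3, -1.5]
width: 0.0076
gripper_force: 40.0
```

Emit:
apply_moves:
  steps:
    - {"translation": [0, 0, 0], "rotation": [0, 0, -0.2]}
    - {"translation": [0, 0, 0], "rotation": [0, 0, -0.42]}
    - {"translation": [0, 0, 0], "rotation": [0, 0, -0.42]}
    - {"translation": [0, 0, 0], "rotation": [0, 0, -0.42]}
    - {"translation": [0, 0, 0], "rotation": [0, 0, -0.42]}
    - {"translation": [0, 0, 0], "rotation": [0, 0, -0.42]}
    - {"translation": [0, 0, 0], "rotation": [0, 0, -0.42]}
    - {"translation": [0, 0, 0], "rotation": [0, 0, -0.42]}
    - {"translation": [0, 0, 0], "rotation": [0, 0, -0.42]}
    - {"translation": [0, 0, 0], "rotation": [0, 0, -0.42]}

```text
t: 25.85
eef_pos: [0.5485, 0.2862, 0.2259]
ee_rot: [-3.142, -0.0, -2.14]
force: [-0.5, -0.8, -1.1]
width: 0.0074
gripper_force: 40.0
```

Emit:
apply_moves:
  steps:
    - {"translation": [0, 0, 0], "rotation": [0.076, -0.0485, 0]}
    - {"translation": [0, 0, 0], "rotation": [0.19, -0.121, 0]}
    - {"translation": [0, 0, 0], "rotation": [0.32, -0.205, 0]}
    - {"translation": [0, 0, 0], "rotation": [0.45, -0.288, 0]}
    - {"translation": [0, 0, 0], "rotation": [0.58, -0.371, 0]}
    - {"translation": [0, 0, 0], "rotation": [0.7, -0.448, 0]}
    - {"translation": [0, 0, 0], "rotation": [0.758, -0.485, 0]}
    - {"translation": [0, 0, 0], "rotation": [0.758, -0.485, 0]}
    - {"translation": [0, 0, 0], "rotation": [0.758, -0.485, 0]}
    - {"translation": [0, 0, 0], "rotation": [0.758, -0.485, 0]}

```text
t: 26.68
eef_pos: [0.5489, 0.2864, 0.2263]
ee_rot: [-3.141, 0.47, -2.14]
force: [-0.5, 0.1, -0.0]
width: 0.0073
gripper_force: 40.0
```

```bash
cat >> h.py <<'E'
S3,C3=np.sin(np.deg2rad(3)),np.cos(np.deg2rad(3))
TR=np.c_[-C3*hx+S3*hz,hy,-S3*hx-C3*hz]
def ptcp(d,y=0,z=0): return H+HR@np.array([d-.01385,y,z-.00749])
def pinpose(s):
    T=rot(s["ee_rot"]);px=T@[-C3,0,-S3];n=T@[S3,0,-C3];return s["eef_pos"]+.01385*px+.00749*n,px
E
python3 - <<'E'
from h import *
s=get_state();print(s["eef_pos"],s["ee_rot"],s["q"],s["width"]);rel(s,ptcp(.125),TR)
E
```

```text
[0.5489 0.2864 0.2263] [-3.1414  0.4704 -2.1404] [ 0.7051  0.0643 -0.381  -0.2106 -0.6838 -1.141 ] 0.007264845133895835
units shift [-0.0283 -0.1226 -0.3369] turn [ 0.0016 -0.0006  0.0013]
```

Emit:
apply_moves:
  steps:
    - {"translation": [-0.005, -0.02, -0.05], "rotation": [0, 0, 0]}
    - {"translation": [-0.01, -0.05, -0.12], "rotation": [0, 0, 0]}
    - {"translation": [-0.018, -0.08, -0.2], "rotation": [0, 0, 0]}
    - {"translation": [-0.024, -0.1, -0.27], "rotation": [0, 0, 0]}
    - {"translation": [-0.028, -0.12, -0.32], "rotation": [0, 0, 0]}
    - {"translation": [-0.0283, -0.1226, -0.337], "rotation": [0, 0, 0]}
    - {"translation": [-0.0283, -0.1226, -0.337], "rotation": [0, 0, 0]}
    - {"translation": [-0.0283, -0.1226, -0.337], "rotation": [0, 0, 0]}
    - {"translation": [-0.0283, -0.1226, -0.337], "rotation": [0, 0, 0]}
    - {"translation": [-0.0283, -0.1226, -0.337], "rotation": [0, 0, 0]}

```text
t: 27.52
eef_pos: [0.5419, 0.2561, 0.1425]
ee_rot: [-3.141, 0.472, -2.14]
force: [-0.4, -0.3, -0.5]
width: 0.0076
gripper_force: 40.0
```

```bash
python3 - <<'E'
from h import *
s=get_state();O,px=pinpose(s);print("pin head in hinge",HR.T@(O-H),"axis",HR.T@px,"tip",HR.T@(O-.098*px-H))
snap("w11","wrist");snap("s11","side");snap("t11","top")
c,im=load("w11");cs,sd=load("s11")
pts=[O-.098*px,O-.09*px,H,H+HR@[0,0,.01],H+HR@[0,.01,0],H+HR@[0,-.01,0],H+HR@[-.016,0,.01]]
print("wrist",proj(c,pts));print("side",proj(cs,pts))
f=lambda x:cv2.resize(x,(400,600),interpolation=cv2.INTER_CUBIC)
cv2.imwrite("pics/m11.png",np.hstack([f(im[65:230,200:310]),f(sd[195:285,310:370])]))
E
```

```text
pin head in hinge [0.1255 0.0002 0.0002] axis [ 1.     -0.0003  0.0011] tip [0.0275 0.0002 0.0001]
w11 27.52 [0.5419 0.2561 0.1425] [-3.1413  0.4724 -2.1401] [ 0.6481  0.1344 -0.4798 -0.3154 -0.5313 -0.9792]
s11 27.57 [0.5418 0.2561 0.1425] [-3.1414  0.4724 -2.1403] [ 0.6481  0.1342 -0.48   -0.3155 -0.5313 -0.9792]
t11 27.62 [0.5417 0.256  0.1424] [-3.1414  0.4724 -2.1404] [ 0.648   0.1342 -0.4802 -0.3156 -0.5312 -0.9791]
wrist [[258.3124  91.3031]
 [258.3056 107.3122]
 [257.8542  33.2351]
 [257.8507  26.2725]
 [277.9003  33.2224]
 [237.8104  33.2479]
 [257.8429 -12.9804]]
side [[349.6928 233.4133]
 [351.3694 235.483 ]
 [344.0351 226.6015]
 [343.9182 223.5145]
 [347.7492 225.3318]
 [340.3083 227.8756]
 [340.7868 219.6874]]
```

View pics/m11.png

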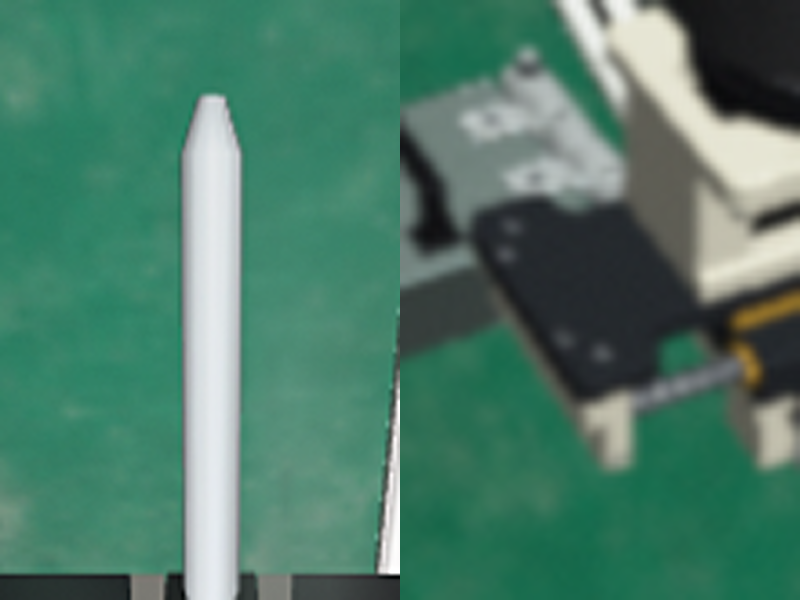

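```bash
python3 - <<'E'
from h import *
c,im=load("w11")
g=cv2.cvtColor(im,cv2.COLOR_BGR2HSV)
for r in range(8,58,3):
    row=g[r,225:295];ok=np.nonzero((row[:,1]<70))[0]+225
    print(r,(ok.min(),ok.max(),len(ok)) if len(ok) else None)
print(g[30,225:295,2])
print(g[20:60,258,2],g[20:60,258,1])
E
```

```text
8 (np.int64(225), np.int64(277), 53)
11 (np.int64(225), np.int64(277), 53)
14 (np.int64(225), np.int64(277), 53)
17 (np.int64(225), np.int64(276), 52)
20 (np.int64(225), np.int64(276), 52)
23 (np.int64(225), np.int64(276), 52)
26 (np.int64(225), np.int64(276), 52)
29 (np.int64(225), np.int64(276), 52)
32 (np.int64(225), np.int64(276), 52)
35 (np.int64(228), np.int64(274), 47)
38 (np.int64(229), np.int64(267), 34)
41 (np.int64(230), np.int64(234), 5)
44 (np.int64(231), np.int64(234), 4)
47 (np.int64(232), np.int64(234), 3)
50 None
53 None
56 None
[ 76  67  97 254 246 242 240 234 233 233 235 243 168 133 168 186 187 180
 180 183 178 179 176 169 156 172 187 189 203 206 208 209 228 229 207 200
 185 182 179 161 159 165 174 176 178 180 183 187 188 187 160 127 110 121
 123 124 125 126 126 126 126 127 128 127 129 129 129 129 131 130]
[234 235 235 235 235 241 245 235 181 188 229 236 232 231 230 234 238 225
 186 156 119 123 124 123 125 125 126 127 126 127 126 126 126 126 126 126
 126 125 124 125] [  5   5   5   5   5   8  10  16  10   9  10   5   5   6   6   7   6  12
   7  15 176 155 154 155 155 155 158 157 156 155 154 152 148 146 150 152
 156 157 158 155]
```

Emit:
apply_moves:
  steps:
    - {"translation": [-0.009, -0.015, -0.01], "rotation": [0, 0, 0]}
    - {"translation": [-0.019, -0.029, -0.02], "rotation": [0, 0, 0]}
    - {"translation": [-0.028, -0.044, -0.03], "rotation": [0, 0, 0]}
    - {"translation": [-0.037, -0.058, -0.04], "rotation": [0, 0, 0]}
    - {"translation": [-0.047, -0.073, -0.05], "rotation": [0, 0, 0]}
    - {"translation": [-0.056, -0.0875, -0.06], "rotation": [0, 0, 0]}
    - {"translation": [-0.0654, -0.102, -0.07], "rotation": [0, 0, 0]}
    - {"translation": [-0.0747, -0.1167, -0.08], "rotation": [0, 0, 0]}
    - {"translation": [-0.0747, -0.1167, -0.08], "rotation": [0, 0, 0]}
    - {"translation": [-0.0747, -0.1167, -0.08], "rotation": [0, 0, 0]}

```text
t: 28.5
eef_pos: [0.5227, 0.2261, 0.1215]
ee_rot: [3.141, 0.471, -2.141]
force: [-0.0, -0.2, -0.7]
width: 0.0072
gripper_force: 40.0
```

```bash
cat > st.py <<'E'
from h import *
s=get_state();O,px=pinpose(s);print(s["t"],"pin head",HR.T@(O-H),"tip",HR.T@(O-.098*px-H),"F hinge",HR.T@s["force"],"M",HR.T@s["moment"],s["width"])
E
python3 st.py
```

```text
28.5 pin head [ 0.0841  0.0002 -0.0002] tip [-0.0139  0.0003 -0.0001] F hinge [-0.4894 -0.0822 -0.5692] M [-0.074   1.5157  0.0153] 0.007201336077058118
```

No contact force; the tip is inside the top knuckle. Continue.

Emit:
apply_moves:
  steps:
    - {"translation": [-0.007, -0.011, -0.0075], "rotation": [0, 0, 0]}
    - {"translation": [-0.014, -0.022, -0.015], "rotation": [0, 0, 0]}
    - {"translation": [-0.021, -0.033, -0.0225], "rotation": [0, 0, 0]}
    - {"translation": [-0.028, -0.044, -0.03], "rotation": [0, 0, 0]}
    - {"translation": [-0.035, -0.055, -0.0375], "rotation": [0, 0, 0]}
    - {"translation": [-0.042, -0.066, -0.045], "rotation": [0, 0, 0]}
    - {"translation": [-0.049, -0.077, -0.0525], "rotation": [0, 0, 0]}
    - {"translation": [-0.056, -0.0875, -0.06], "rotation": [0, 0, 0]}
    - {"translation": [-0.056, -0.0875, -0.06], "rotation": [0, 0, 0]}
    - {"translation": [-0.056, -0.0875, -0.06], "rotation": [0, 0, 0]}

```text
t: 29.33
eef_pos: [0.5087, 0.2043, 0.1066]
ee_rot: [3.141, 0.471, -2.141]
force: [0.0, 0.9, -0.5]
width: 0.0076
gripper_force: 40.0
```

```bash
python3 st.py
```

```text
29.3333 pin head [ 0.0542  0.0002 -0.0002] tip [-0.0438  0.0003 -0.0001] F hinge [ 0.382   0.456  -0.8149] M [-0.0424  1.4466 -0.0157] 0.007573584906245196
```

Emit:
apply_moves:
  steps:
    - {"translation": [-0.006, -0.01, -0.007], "rotation": [0, 0, 0]}
    - {"translation": [-0.013, -0.02, -0.0137], "rotation": [0, 0, 0]}
    - {"translation": [-0.019, -0.03, -0.0205], "rotation": [0, 0, 0]}
    - {"translation": [-0.0255, -0.04, -0.0274], "rotation": [0, 0, 0]}
    - {"translation": [-0.032, -0.05, -0.0343], "rotation": [0, 0, 0]}
    - {"translation": [-0.0384, -0.06, -0.041], "rotation": [0, 0, 0]}
    - {"translation": [-0.045, -0.07, -0.048], "rotation": [0, 0, 0]}
    - {"translation": [-0.0504, -0.0788, -0.054], "rotation": [0, 0, 0]}
    - {"translation": [-0.0504, -0.0788, -0.054], "rotation": [0, 0, 0]}
    - {"translation": [-0.0504, -0.0788, -0.054], "rotation": [0, 0, 0]}

```text
t: 30.17
eef_pos: [0.4961, 0.1846, 0.0931]
ee_rot: [3.141, 0.471, -2.141]
force: [-0.0, -0.0, -0.6]
width: 0.0073
gripper_force: 40.0
```

```bash
python3 st.py
```

```text
30.1667 pin head [ 0.0272  0.0002 -0.0002] tip [-0.0708  0.0003 -0.0001] F hinge [-0.3477  0.0342 -0.5356] M [-0.0568  1.4893  0.0464] 0.007347987557805984
```

Emit:
apply_moves:
  steps:
    - {"translation": [0, 0, 0], "rotation": [0, 0, 0]}
    - {"translation": [0, 0, 0], "rotation": [0, 0, 0]}
    - {"translation": [0, 0, 0], "rotation": [0, 0, 0]}
    - {"translation": [0, 0, 0], "rotation": [0, 0, 0]}
    - {"translation": [0, 0, 0], "rotation": [0, 0, 0]}
    - {"translation": [-0.005, -0.0076, 0.0156], "rotation": [0, 0, 0]}
    - {"translation": [-0.015, -0.023, 0.047], "rotation": [0, 0, 0]}
    - {"translation": [-0.03, -0.046, 0.094], "rotation": [0, 0, 0]}
    - {"translation": [-0.0485, -0.0758, 0.156], "rotation": [0, 0, 0]}
    - {"translation": [-0.0485, -0.0758, 0.156], "rotation": [0, 0, 0]}
  jaw: 0.2

```text
t: 31.0
eef_pos: [0.4845, 0.1652, 0.1354]
ee_rot: [-3.139, 0.474, -2.14]
force: [0.4, -0.1, 0.2]
width: 0.035
gripper_force: 0.0
```

Emit:
apply_moves:
  steps:
    - {"translation": [0.015, 0.025, 0.02], "rotation": [0, 0, 0]}
    - {"translation": [0.035, 0.055, 0.04], "rotation": [0, 0, 0]}
    - {"translation": [0.06, 0.09, 0.065], "rotation": [0, 0, 0]}
    - {"translation": [0.084, 0.1313, 0.09], "rotation": [0, 0, 0]}
    - {"translation": [0.084, 0.1313, 0.09], "rotation": [0, 0, 0]}
    - {"translation": [0.084, 0.1313, 0.09], "rotation": [0, 0, 0]}
    - {"translation": [0.084, 0.1313, 0.09], "rotation": [0, 0, 0]}
    - {"translation": [0.084, 0.1313, 0.09], "rotation": [0, 0, 0]}
    - {"translation": [0.084, 0.1313, 0.09], "rotation": [0, 0, 0]}
    - {"translation": [0.084, 0.1313, 0.09], "rotation": [0, 0, 0]}
  jaw: 1

```text
t: 31.83
eef_pos: [0.5048, 0.1983, 0.1544]
ee_rot: [3.141, 0.471, -2.142]
force: [-0.2, 0.5, -0.6]
width: 0.0006
gripper_force: 0.0
```

```bash
python3 - <<'E'
from h import *
s=get_state();print(HR.T@(s["eef_pos"]-H),s["width"],s["force"],s["gripper_force"])
snap("w12","wrist")
c,im=load("w12");g=cv2.cvtColor(im,cv2.COLOR_BGR2HSV)
print(proj(c,[H+HR@[x,0,0] for x in (.035,.027,.02,.012,.008,0)]).round(1))
for r in range(60,215,3):
    ok=np.nonzero(g[r,225:290,1]<70)[0]+225
    print(r,(int(ok.min()),int(ok.max()),len(ok)) if len(ok) else None,end=" ")
E
```

```text
[0.0581 0.0003 0.0373] 0.0006293939326951183 [-0.1584  0.5397 -0.5564] 0.0
w12 31.83 [0.5048 0.1983 0.1544] [ 3.1409  0.4708 -2.1415] [ 0.5788  0.0378 -0.5432 -0.345  -0.5828 -0.8993]
[[257.7 187.7]
 [257.7 176.9]
 [257.7 167.2]
 [257.6 155.9]
 [257.6 150.2]
 [257.6 138.7]]
60 (225, 271, 47) 63 (225, 271, 47) 66 (225, 271, 47) 69 (225, 271, 47) 72 (225, 271, 47) 75 (225, 271, 47) 78 (225, 271, 47) 81 (225, 271, 47) 84 (225, 272, 48) 87 (225, 272, 48) 90 (225, 272, 48) 93 (225, 272, 48) 96 (225, 272, 48) 99 (225, 272, 48) 102 (225, 272, 48) 105 (225, 271, 47) 108 (225, 263, 28) 111 (225, 263, 28) 114 (225, 263, 28) 117 (225, 271, 47) 120 (225, 271, 47) 123 (225, 271, 47) 126 (225, 271, 47) 129 (225, 271, 47) 132 (225, 271, 47) 135 (225, 271, 47) 138 (225, 270, 46) 141 (251, 262, 12) 144 (251, 262, 12) 147 (251, 262, 12) 150 (251, 262, 12) 153 (251, 262, 12) 156 (251, 262, 12) 159 (251, 262, 12) 162 (251, 262, 12) 165 (251, 262, 12) 168 (250, 262, 13) 171 (250, 262, 13) 174 (245, 266, 22) 177 (243, 269, 27) 180 (243, 269, 27) 183 (243, 270, 28) 186 (245, 268, 24) 189 None 192 None 195 None 198 None 201 None 204 None 207 None 210 None 213 None
```

Emit:
apply_moves:
  steps:
    - {"translation": [0.006, 0.009, -0.0187], "rotation": [0, 0, 0]}
    - {"translation": [0.015, 0.023, -0.047], "rotation": [0, 0, 0]}
    - {"translation": [0.025, 0.038, -0.08], "rotation": [0, 0, 0]}
    - {"translation": [0.035, 0.055, -0.113], "rotation": [0, 0, 0]}
    - {"translation": [0.0464, 0.0725, -0.149], "rotation": [0, 0, 0]}
    - {"translation": [0.0464, 0.0725, -0.149], "rotation": [0, 0, 0]}
    - {"translation": [0.0464, 0.0725, -0.149], "rotation": [0, 0, 0]}
    - {"translation": [0.0464, 0.0725, -0.149], "rotation": [0, 0, 0]}
    - {"translation": [0.0464, 0.0725, -0.149], "rotation": [0, 0, 0]}
    - {"translation": [0.0464, 0.0725, -0.149], "rotation": [0, 0, 0]}

```text
t: 32.72
eef_pos: [0.5167, 0.2168, 0.1178]
ee_rot: [3.142, 0.472, -2.141]
force: [-0.0, -0.2, -0.3]
width: -0.0002
gripper_force: 0.0
```

Emit:
apply_moves:
  steps:
    - {"translation": [-0.005, -0.0073, -0.005], "rotation": [0, 0, 0]}
    - {"translation": [-0.01, -0.0146, -0.01], "rotation": [0, 0, 0]}
    - {"translation": [-0.015, -0.022, -0.015], "rotation": [0, 0, 0]}
    - {"translation": [-0.02, -0.0306, -0.021], "rotation": [0, 0, 0]}
    - {"translation": [-0.025, -0.038, -0.026], "rotation": [0, 0, 0]}
    - {"translation": [-0.03, -0.0467, -0.032], "rotation": [0, 0, 0]}
    - {"translation": [-0.035, -0.0547, -0.0375], "rotation": [0, 0, 0]}
    - {"translation": [-0.0411, -0.0642, -0.044], "rotation": [0, 0, 0]}
    - {"translation": [-0.0411, -0.0642, -0.044], "rotation": [0, 0, 0]}
    - {"translation": [-0.0411, -0.0642, -0.044], "rotation": [0, 0, 0]}

```text
t: 33.55
eef_pos: [0.5063, 0.2005, 0.1063]
ee_rot: [3.141, 0.471, -2.141]
force: [0.1, 0.1, -0.5]
width: 0.0004
gripper_force: 0.0
```

```bash
cat > st2.py <<'E'
from h import *
s=get_state();print(s["t"],"TCP",HR.T@(s["eef_pos"]-H),"F",HR.T@s["force"],"M",HR.T@s["moment"])
E
python3 st2.py
```

```text
33.55 TCP [ 0.0363  0.0002 -0.0057] F [-0.1618  0.0018 -0.4752] M [0.0066 1.4478 0.0382]
```

Emit:
apply_moves:
  steps:
    - {"translation": [-0.002, -0.003, -0.002], "rotation": [0, 0, 0]}
    - {"translation": [-0.004, -0.006, -0.004], "rotation": [0, 0, 0]}
    - {"translation": [-0.006, -0.009, -0.0065], "rotation": [0, 0, 0]}
    - {"translation": [-0.008, -0.0125, -0.0085], "rotation": [0, 0, 0]}
    - {"translation": [-0.01, -0.0155, -0.0107], "rotation": [0, 0, 0]}
    - {"translation": [-0.012, -0.0185, -0.013], "rotation": [0, 0, 0]}
    - {"translation": [-0.014, -0.022, -0.015], "rotation": [0, 0, 0]}
    - {"translation": [-0.0165, -0.0255, -0.0175], "rotation": [0, 0, 0]}
    - {"translation": [-0.0187, -0.0292, -0.02], "rotation": [0, 0, 0]}
    - {"translation": [-0.0187, -0.0292, -0.02], "rotation": [0, 0, 0]}

```text
t: 34.38
eef_pos: [0.5024, 0.1939, 0.102]
ee_rot: [-3.141, 0.473, -2.141]
force: [1.2, 2.6, 2.4]
width: 0.0003
gripper_force: 1.7
```

```bash
python3 st2.py
```

```text
34.3833 TCP [ 0.0276 -0.0001 -0.0055] F [3.6516 0.383  0.7044] M [0.0976 0.1385 0.0124]
```

Emit:
apply_moves:
  steps:
    - {"translation": [-0.002, -0.003, -0.002], "rotation": [0, 0, 0]}
    - {"translation": [-0.004, -0.006, -0.004], "rotation": [0, 0, 0]}
    - {"translation": [-0.006, -0.009, -0.0065], "rotation": [0, 0, 0]}
    - {"translation": [-0.008, -0.0125, -0.0085], "rotation": [0, 0, 0]}
    - {"translation": [-0.01, -0.0155, -0.0107], "rotation": [0, 0, 0]}
    - {"translation": [-0.012, -0.0185, -0.013], "rotation": [0, 0, 0]}
    - {"translation": [-0.014, -0.022, -0.015], "rotation": [0, 0, 0]}
    - {"translation": [-0.015, -0.0234, -0.016], "rotation": [0, 0, 0]}
    - {"translation": [-0.015, -0.0234, -0.016], "rotation": [0, 0, 0]}
    - {"translation": [-0.015, -0.0234, -0.016], "rotation": [0, 0, 0]}

```text
t: 35.22
eef_pos: [0.4984, 0.1878, 0.0978]
ee_rot: [-3.141, 0.472, -2.141]
force: [2.2, 5.2, 5.1]
width: 0.0002
gripper_force: 3.5
```

```bash
python3 st2.py
```

```text
35.2167 TCP [ 0.0191  0.0001 -0.0055] F [7.3896 0.897  1.6684] M [ 0.1225 -1.0269 -0.008 ]
```

Emit:
apply_moves:
  steps:
    - {"translation": [-0.0007, -0.001, -0.0007], "rotation": [0, 0, 0]}
    - {"translation": [-0.0013, -0.002, -0.0014], "rotation": [0, 0, 0]}
    - {"translation": [-0.002, -0.003, -0.002], "rotation": [0, 0, 0]}
    - {"translation": [-0.0026, -0.004, -0.0028], "rotation": [0, 0, 0]}
    - {"translation": [-0.0033, -0.005, -0.0034], "rotation": [0, 0, 0]}
    - {"translation": [-0.0037, -0.0058, -0.004], "rotation": [0, 0, 0]}
    - {"translation": [-0.0037, -0.0058, -0.004], "rotation": [0, 0, 0]}
    - {"translation": [-0.0037, -0.0058, -0.004], "rotation": [0, 0, 0]}
    - {"translation": [-0.0037, -0.0058, -0.004], "rotation": [0, 0, 0]}
    - {"translation": [-0.0037, -0.0058, -0.004], "rotation": [0, 0, 0]}

```text
t: 36.05
eef_pos: [0.4984, 0.1876, 0.0978]
ee_rot: [-3.141, 0.475, -2.14]
force: [1.9, 9.7, 7.1]
width: 0.0005
gripper_force: 5.9
```

```bash
python3 st2.py
```

```text
36.05 TCP [ 0.019  -0.0001 -0.0055] F [11.5213  3.6142  1.5639] M [ 1.3014 -2.87   -0.0929]
```

Emit:
apply_moves:
  steps:
    - {"translation": [-0.0007, -0.001, -0.0007], "rotation": [0, 0, 0]}
    - {"translation": [-0.0013, -0.002, -0.0014], "rotation": [0, 0, 0]}
    - {"translation": [-0.002, -0.003, -0.002], "rotation": [0, 0, 0]}
    - {"translation": [-0.0026, -0.004, -0.0028], "rotation": [0, 0, 0]}
    - {"translation": [-0.0033, -0.005, -0.0034], "rotation": [0, 0, 0]}
    - {"translation": [-0.0037, -0.0058, -0.004], "rotation": [0, 0, 0]}
    - {"translation": [-0.0037, -0.0058, -0.004], "rotation": [0, 0, 0]}
    - {"translation": [-0.0037, -0.0058, -0.004], "rotation": [0, 0, 0]}
    - {"translation": [-0.0037, -0.0058, -0.004], "rotation": [0, 0, 0]}
    - {"translation": [-0.0037, -0.0058, -0.004], "rotation": [0, 0, 0]}

```text
t: 36.88
eef_pos: [0.4984, 0.1874, 0.0977]
ee_rot: [-3.14, 0.477, -2.14]
force: [2.7, 16.1, 9.2]
width: 0.0004
gripper_force: 8.3
```

```bash
python3 st2.py
```

```text
36.8833 TCP [ 0.0189 -0.0002 -0.0054] F [17.5928  6.4351  0.4541] M [ 2.4188 -4.7065 -0.1522]
```

Emit:
apply_moves:
  steps:
    - {"translation": [0.009, 0.0146, 0.01], "rotation": [0, 0, 0]}
    - {"translation": [0.025, 0.039, 0.0268], "rotation": [0, 0, 0]}
    - {"translation": [0.045, 0.07, 0.048], "rotation": [0, 0, 0]}
    - {"translation": [0.06, 0.0934, 0.064], "rotation": [0, 0, 0]}
    - {"translation": [0.06, 0.0934, 0.064], "rotation": [0, 0, 0]}
    - {"translation": [0.05, 0.078, 0.096], "rotation": [0, 0, 0]}
    - {"translation": [0.03, 0.047, 0.16], "rotation": [0, 0, 0]}
    - {"translation": [0.01, 0.015, 0.225], "rotation": [0, 0, 0]}
    - {"translation": [0.01, 0.015, 0.225], "rotation": [0, 0, 0]}
    - {"translation": [0.01, 0.015, 0.225], "rotation": [0, 0, 0]}

```text
t: 37.72
eef_pos: [0.4981, 0.1877, 0.1525]
ee_rot: [-3.142, 0.472, -2.141]
force: [-0.5, -0.4, -0.4]
width: 0.0009
gripper_force: 0.0
```

```bash
python3 st2.py; python3 - <<'E'
from h import *
snap("w13","wrist")
c,im=load("w13");g=cv2.cvtColor(im,cv2.COLOR_BGR2HSV)
a=proj(c,[H+HR@[x,0,0.009] for x in (.008,0,-.016,-.092)]).round(1);print(a,proj(c,[H+HR@[.008,0,-.009]]))
r0=int(a[1,1])
for r in range(r0-30,r0+40,1):
    ok=np.nonzero(g[r,225:290,1]<70)[0]+225
    print(r,(int(ok.min()),int(ok.max()),len(ok)) if len(ok) else None,g[r,258,2],end="; ")
E
```

```text
37.7167 TCP [0.0463 0.0002 0.042 ] F [-0.7185  0.1984 -0.0817] M [-0.0701  1.423   0.0531]
w13 37.72 [0.4981 0.1877 0.1525] [-3.1415  0.4723 -2.1413] [ 0.5623  0.0258 -0.5568 -0.3571 -0.5844 -0.874 ]
[[257.9 167.7]
 [257.8 156.2]
 [257.8 132.6]
 [257.7   6.8]] [[257.8624 164.2843]]
126 (225, 263, 29) 226; 127 (225, 263, 29) 226; 128 (225, 263, 29) 226; 129 (225, 263, 29) 226; 130 (225, 263, 29) 227; 131 (225, 263, 29) 229; 132 (225, 263, 32) 213; 133 (225, 270, 46) 177; 134 (225, 271, 47) 229; 135 (225, 271, 47) 237; 136 (225, 271, 47) 232; 137 (225, 271, 47) 230; 138 (225, 271, 47) 229; 139 (225, 271, 47) 231; 140 (225, 271, 47) 232; 141 (225, 271, 47) 232; 142 (225, 271, 47) 232; 143 (225, 271, 47) 232; 144 (225, 271, 47) 232; 145 (225, 271, 47) 233; 146 (225, 271, 47) 232; 147 (225, 271, 47) 232; 148 (225, 271, 47) 231; 149 (225, 271, 47) 231; 150 (225, 270, 46) 232; 151 (225, 270, 46) 234; 152 (225, 270, 46) 234; 153 (225, 270, 46) 234; 154 (225, 270, 46) 235; 155 (237, 270, 29) 236; 156 (244, 271, 28) 232; 157 (244, 271, 28) 232; 158 (244, 271, 28) 230; 159 (244, 271, 28) 229; 160 (244, 271, 28) 229; 161 (244, 271, 28) 229; 162 (244, 271, 28) 228; 163 (244, 271, 28) 226; 164 (244, 271, 28) 222; 165 (245, 270, 26) 221; 166 (246, 270, 25) 219; 167 (248, 265, 18) 183; 168 None 124; 169 None 126; 170 None 128; 171 None 130; 172 None 131; 173 None 130; 174 None 129; 175 None 130; 176 None 128; 177 None 129; 178 None 129; 179 None 129; 180 None 130; 181 None 128; 182 None 129; 183 None 131; 184 None 131; 185 None 133; 186 None 132; 187 None 132; 188 None 133; 189 None 134; 190 None 134; 191 None 134; 192 None 131; 193 None 129; 194 None 128; 195 None 128;
```

```bash
python3 -c "
from station import *
print(job_done())"
```

```text
the job is handed in; nothing more can be done
None
```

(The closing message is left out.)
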